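# Torque down the loose foot bolt of the cooktop guard rail

### The arm

A 6-joint arm with a two-finger parallel gripper is mounted at the origin on the work surface. World frame = base frame: x ahead of the robot, y to its left, z up, the work surface at z = 0. Lengths are in m, angles in rad, forces in N, time in s.
With the tool pointing down it reaches from about 0.375 to 0.9 m from the base axis. Payload 3.1 kg.
Tool frame: the origin (TCP) lies at the very end of the fingers, on their centre line; the grasp point (between the pads) lies 19 mm behind it; z points along the fingers, y is the direction in which the jaws open and shut (so a half turn about z gives the same grasp; the last joint's range is limited). The gripper opens to 87 mm and grips with 3 to 60 N. Pads are 19 mm wide; open, the fingers measure 117 mm over their backs; the gripper's body (75 mm by 190 mm) begins 51 mm behind the grasp point.
Start: joints at [1.141, 0.527, 1.433, -0, 1.181, -0.178], TCP at [0.155, 0.605, 0.192] pointing down, gripper open.
Joint ranges: [-3.08, 3.08], [-0.75, 2.2], [0.22, 2.44], [-1.43, 4.57], [0, 2.65], [-2.85, 2.85]. Speed limits (rad/s): [2.79, 2.79, 3.14, 3.14, 3.14, 3.14].

### API

Orientations are given as a unit quaternion [x, y, z, w].
In Python, from rig import robot gives the robot as it stands.
- The arm moves only by the tool arm_command, never from a script. Its argument "targets" is a list of rows, each a list of 5 numbers: the shift along the tool's x, y, z in cm, then the turn about the tool's z in rad, then the finger opening in cm, from 0 to 8.7. In form: [[dx, dy, dz, spin, hand], ...]. A call has 1 to 5 rows; each row is the pose to reach, as a shift and turn from the pose commanded when the call began, along the tool's axes at that moment; what a row does not reach only later rows make up. A row lasts 1/8 s, in which the tool goes at most 62.5 mm and 10.7 degrees, less where a joint would pass 70% of its speed; a pose out of reach is approached as far as the arm can. A call with a gripper value outside its range is refused whole. The fingers move at their own pace and stop on an object; "newtons" is the grip in N (left out, the last holds). Time passes only in rows, so rows that repeat a pose let the fingers close. It gives the time, the measured TCP pose, the force and the opening at its end, in the units of the state.
- robot.get_obs(): the state, without advancing time (a new reading comes with each control period).
- robot.camera(name): name is "scene" or "top" or "wrist"; returns (picture, depth): 384x512x3 uint8, red, green, blue; 384x512 float32, m along the optical axis (not along the pixel's ray), 0 where there is no reading.
- robot.camera_model(name): a dict with "mtx" (3x3 intrinsics, pixels), "k1" (the pictures are not rectified: a ray, as slopes to the right and down, at radius r is drawn at 1 + k1 r^2 times it, then the intrinsics apply), "extrinsics" (4x4, takes a point from world to camera coordinates). Camera axes: x right, y up, looking along -z (the intrinsics and any distortion apply to the point x, -y, -z); pixel columns grow to the right and rows downward; lengths in m; the calibration is good to about 2 mm. A picture is of the moment at which its call begins: read the wrist's pose just before it. camera_model takes no time and is no camera call; for the wrist camera it gives the pose at the moment of the call.
- robot.hand_in(): hands the job in, once; it reports no verdict.
The state is a dict: "time": time; "q": joint angles; "joint_velocities": joint speeds; "joint_torque": joint torques, N m; "position": TCP position; "tool_rot": TCP orientation; "ft_force": force on the tool from outside, world axes, zero at the start; "moment": the same for the moment, N m; "grip_width": finger opening in m.
Only numpy, scipy, OpenCV 4.12 (cv2) and the standard library are available. Lean on these libraries where they do the work, as an engineer would, in place of code of your own. Each camera call takes 0.05 s, during which the arm holds its last target.

### The job

The near foot bolt of the stainless guard rail beside the cooktop has worked loose. Take the torque wrench out of the grey cradle, set its ring fully down over that square bolt head and let go; then take the wrench by its black grip, turn the bolt clockwise until it is tight and the wrench's joint trips, and stop as soon as it has tripped. Finally lay the wrench back in its cradle as you found it, leaving everything else where it stands.

Things in the scene. Friction and masses are not known exactly. Their poses are not given: they have to be found in the camera images.
- bolt_head (a point): Centre of the loose near foot bolt's square brass-coloured head (24 mm across flats; flanks 6 to 20 mm above the worktop, then a bevel to 17 mm square at 25 mm), on its vertical axis, 14 mm above the worktop. It turns with the bolt; the flats face its +-x and +-y (z up). The handle must lie along one of these four directions; +x leads away from the rail over clear worktop.
- bolt (a joint): Turning of the loose bolt in rad, growing clockwise seen from above (tightening). It starts between 0.6 and 1.1 and is tight, against a hard stop, at 1.5. Before that it resists with only about 0.12 N m; it stays where it is left.
- guard_rail: Fixed stainless rail beside the cooktop. Origin on the worktop on the loose bolt's axis; x along the rail, z up. Foot plates 6 mm thick, 52 x 102 mm, at x = 0 and 0.26. Tubes run at y = -0.048 from x = -0.055 to 0.315, top 76 mm high, on 14 mm posts at (0, -0.048) and (0.26, -0.048). The bolt at (0.26, 0) is alike but tight and fixed.
- wrench_head (a point): Centre of the wrench's steel ring (50 mm across, 16 mm thick, 27 mm square hole right through, sides facing this frame's x and y; z up). Seated, its bottom lies on the foot plate and this point is at bolt_head. The handle leads off along -x: break joint's pivot at x = -0.055, end at -0.281. Wrench: 306 mm, about 0.46 kg.
- wrench_shank (a point): Middle of the bare steel shank (18 mm wide, 18 mm high, 78 mm long), near the wrench's balance point, 118 mm from the ring's centre and 15 mm above the level of the grip's underside. x along the wrench to the ring, z up. Carry the wrench by it.
- wrench_grip (a point): Middle of the black grip (108 mm long, 28 mm wide, 30 mm high), 221 mm from the ring's centre. x along the wrench to the ring, z up. In the cradle the grip is hidden between trough walls. With the ring seated on the bolt the grip lies on the worktop, this point 15 mm above it.
- wrench_handle (a joint): Wrench's break joint in rad: 0 straight, held by a preloaded spring. It gives when the handle is turned clockwise (from above) with over 0.9 N m about its pivot (5.5 N pushed at mid-grip; a firm clamp bears part of it as twist), then swings about the pivot at hardly more. Tripped from 0.07; play ends at 0.35; never go past 0.30. Springs straight when eased back.
- cradle: Fixed grey tool cradle, origin on the worktop under mid-shank of the wrench lying in it; x along the wrench to the ring, z up. The wrench lies with wrench_head at (0.118, 0, 0.044), wrench_shank at (0, 0, 0.045), wrench_grip at (-0.103, 0, 0.045). The shank is free on both sides. Base plate 72 mm wide, 5 mm thick.
- cradle_trough (a point): Middle of the floor of the cradle's trough for the grip, 30 mm above the worktop; axes as the cradle's. The trough is 94 mm long (x), 36 mm wide inside (y); its walls rise to 64 mm above the worktop, the top 8 mm flared outwards.
- cradle_fork (a point): Middle of the saddle of the cradle's fork, 37 mm above the worktop; axes as the cradle's. The fork is 12 mm thick (x), 25 mm wide inside (y), cheeks up to 57 mm above the worktop, flared. It takes the wrench's 16 mm wide neck, which lies between the ring and the break joint.
- canister: Bystander: aluminium canister with a push-button lid, 99 mm across, 154 mm high, origin under its middle.
- mate_cup: Bystander: glass-lined metal mate cup, 84 mm across, 87 mm high, origin under its middle.
- saucers: Bystander: stack of four white saucers, 130 mm across, 37 mm high, origin under its middle.
- sugar_jar: Bystander: glass jar with a wooden lid, 84 mm across, 101 mm high, origin under its middle.
- bombilla_brush: Bystander: bamboo bombilla brush lying flat between the cradle and the rail, 210 mm long along its x, 12 mm wide, 12 mm high.
- salt_box: Bystander: round wooden salt box, 70 mm across, 69 mm high, origin under its middle.

How it is judged:
By the outcome, as a careful person would: the job done as asked, in the order asked, and still so for the second after the job is handed in, with the robot touching nothing.
It also fails if it takes over 72 s, if anything falls off the work surface, if the arm or the gripper's body presses on something with over 40 N, if the wrist force passes 120 N, or if a joint passes its speed limit or range.

## Working session

There is one attempt and no reset: what is moved stays moved. The work goes in short steps, Python scripts to look and compute and a tool call to move; the robot and the scene stay as the last step left them, time stands still between calls to the robot, and variables do not carry over. Pictures are saved under pics/ and viewed, and the job is handed in when it is done.

Besides the shell and the picture viewer there is one more tool, called after "Request:" as a command line: name --pt "numbers of a row" for each row, then --argument value for the rest. arm_command: Moves the arm, as the interface text tells. Its arguments: {"type":"object","properties":{"targets":{"type":"array","items":{"type":"array","items":{"type":"number"}}},"newtons":{"type":"number"}},"required":["targets"]}

```bash
ls; mkdir -p pics; cat > h.py <<'E'
import numpy as np, cv2
from rig import robot
def save(n,f):
    im,d=robot.camera(n); cv2.imwrite('pics/'+f+'.png',im[:,:,::-1]); np.savez('pics/'+f+'.npz',im=im,d=d,E=robot.camera_model(n)['extrinsics'])
    return im,d
def ray(m,u,v,E=None):
    K=np.array(m['mtx']);k=m['k1'];E=np.array(m['extrinsics'] if E is None else E)
    xd=(u-K[0,2])/K[0,0];yd=(v-K[1,2])/K[1,1];x,y=xd,yd
    for _ in range(20):
        s=1+k*(x*x+y*y);x,y=xd/s,yd/s
    R=E[:3,:3];t=E[:3,3]
    return -R.T@t, R.T@np.array([x,-y,-1.])
def onz(m,u,v,z,E=None):
    o,d=ray(m,u,v,E); return o+d*(z-o[2])/d[2]
def atd(m,u,v,dep,E=None):
    o,d=ray(m,u,v,E); return o+d*dep
E
python3 - <<'E'
from h import *
print(robot.get_obs())
for n in ['scene','top','wrist']:
    m=robot.camera_model(n);print(n,m)
    save(n,n+'0')
E
```

```text
pics
{'time': 0.0, 'q': array([ 1.14152302e+00,  5.28439244e-01,  1.43388850e+00, -7.79585038e-06,
        1.18140244e+00, -1.78463654e-01]), 'joint_velocities': array([-0.00068713,  0.00022573,  0.00052039, -0.00018776,  0.00035811,
       -0.00039733]), 'joint_torque': array([-1.84423741e-03, -4.40039241e+01, -1.76590419e+01,  6.30018348e-02,
        5.80154860e-02, -1.72903806e-04]), 'position': array([0.15473448, 0.60472516, 0.19059264]), 'tool_rot': array([ 1.25074849e-01,  9.92146733e-01, -1.02087748e-03, -3.16349154e-04]), 'ft_force': array([-0.0725226 ,  0.24169213, -0.51989297]), 'moment': array([ 0.04111206, -0.00327425,  0.03601927]), 'grip_width': 0.08670937865284378}
scene {'mtx': array([[392.98856071,   0.        , 258.86886978],
       [  0.        , 392.98856071, 198.70385297],
       [  0.        ,   0.        ,   1.        ]]), 'k1': 0.012794160979776004, 'extrinsics': array([[ 0.81725281,  0.57619533,  0.00983771, -0.50484757],
       [-0.49521062,  0.69345191,  0.52334586,  0.2117355 ],
       [ 0.29472746, -0.43257762,  0.85206357, -1.12828821],
       [ 0.      
[... 259 characters left out ...]
y([[ 0.02980149, -0.99952035, -0.0084226 ,  0.03537146],
       [ 0.99549825,  0.02892098,  0.09025965, -0.5797584 ],
       [-0.08997277, -0.01107456,  0.99588265, -1.06895035],
       [ 0.        ,  0.        ,  0.        ,  1.        ]])}
wrist {'mtx': array([[270.49859409,   0.        , 256.71636465],
       [  0.        , 270.49859409, 188.51576555],
       [  0.        ,   0.        ,   1.        ]]), 'k1': -6.945638971229078e-05, 'extrinsics': array([[ 0.24786176,  0.9687919 , -0.00260878, -0.62369501],
       [-0.92946239,  0.23703823, -0.28268805,  0.03508646],
       [-0.27324752,  0.07249232,  0.95920835, -0.39159333],
       [ 0.        ,  0.        ,  0.        ,  1.        ]])}
```

View pics/scene0.png

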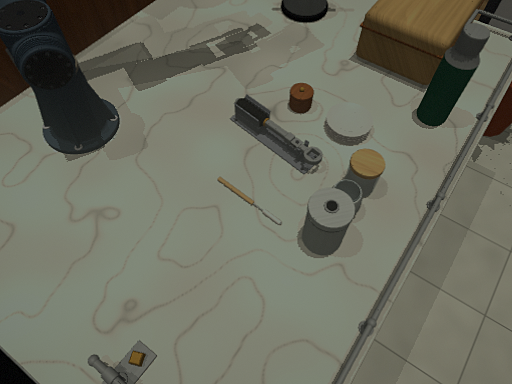

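View pics/top0.png

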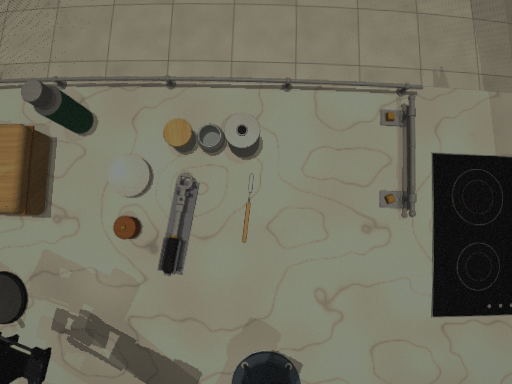

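View pics/wrist0.png

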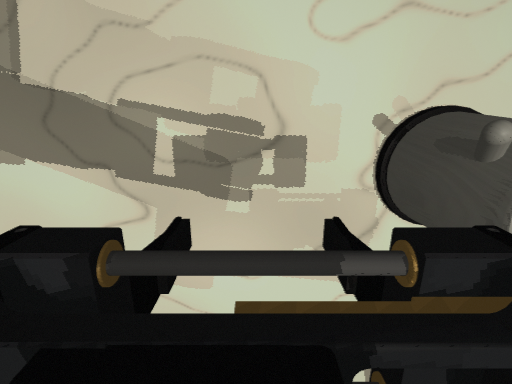

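```bash
python3 - <<'E'
from h import *
a=cv2.imread('pics/top0.png')
c1=cv2.resize(a[160:290,140:220],None,fx=5,fy=5,interpolation=cv2.INTER_CUBIC)[:600]
c2=cv2.resize(a[90:230,370:425],None,fx=4.2,fy=4.2,interpolation=cv2.INTER_CUBIC)[:600]
H=max(c1.shape[0],c2.shape[0]);o=np.zeros((H,c1.shape[1]+c2.shape[1],3),np.uint8);o[:c1.shape[0],:c1.shape[1]]=c1;o[:c2.shape[0],c1.shape[1]:]=c2
cv2.imwrite('pics/c1.png',o)
s=cv2.imread('pics/scene0.png')
cv2.imwrite('pics/c2.png',np.hstack([cv2.resize(s[85:185,225:335],(440,400),interpolation=cv2.INTER_CUBIC),cv2.resize(s[334:384,80:170],(360,200),interpolation=cv2.INTER_CUBIC).repeat(2,0)[:400]]))
m=robot.camera_model('top');z=np.load('pics/top0.npz');im=z['im'];d=z['d']
hsv=cv2.cvtColor(im,cv2.COLOR_RGB2HSV)
msk=cv2.inRange(hsv,(10,120,100),(28,255,255));msk[:,:360]=0
n,l,st,ce=cv2.connectedComponentsWithStats(msk)
for i in range(1,n):
    if st[i,4]>10:
        u,v=ce[i];p=onz(m,u,v,0.022);q=atd(m,u,v,d[int(v),int(u)]);print(st[i],ce[i],p,q)
E
```

```text
[388 113   6   6  30] [390.96666667 115.33333333] [ 0.83604392 -0.36717685  0.022     ] [ 0.83520304 -0.36621476  0.02458592]
[387 195   8   7  37] [390.78378378 198.13513514] [ 0.57609336 -0.36302789  0.022     ] [ 0.57565845 -0.36120409  0.02695245]
```

View pics/c1.png

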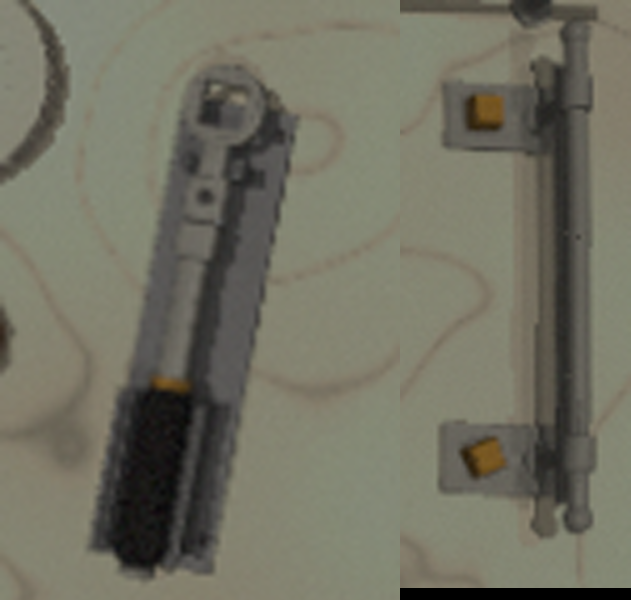

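View pics/c2.png

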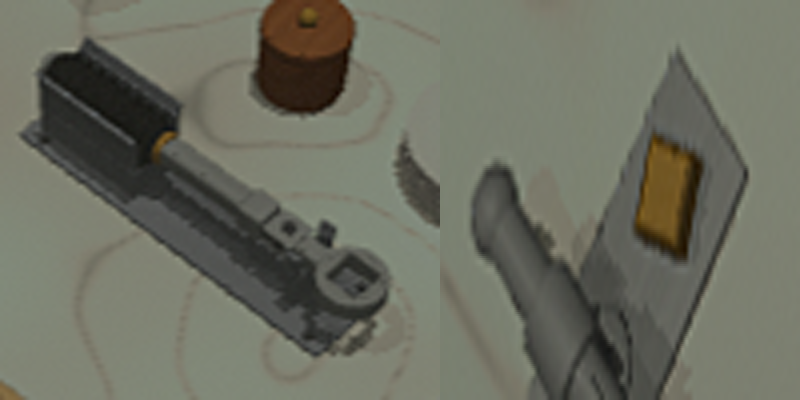

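```bash
cat >> h.py <<'E'
def pose(o=None):
    o=o or robot.get_obs();from scipy.spatial.transform import Rotation as Ro
    R=Ro.from_quat(o['tool_rot']).as_matrix();return np.array(o['position']),R,np.arctan2(R[1,0],R[0,0])
def go(x,y,z,yaw):
    p,R,w=pose();d=R.T@(np.array([x,y,z])-p)*100
    s=-(yaw-w);s=(s+np.pi)%(2*np.pi)-np.pi
    q=robot.get_obs()['q'];q6=np.arctan2(y,x)-yaw+np.pi/2
    print('shift cm',d.round(2),'spin',round(s,3),'rows',max(np.ceil(np.linalg.norm(d)/6.25),np.ceil(abs(s)/.1867)),'q6now',q[5].round(3),'q6tgt',q6,'t',robot.get_obs()['time'])
E
python3 - <<'E'
from h import *
m=robot.camera_model('top');z=np.load('pics/top0.npz');im=z['im'];d=z['d']
r=onz(m,140+224/5,160+105/5,0.052)
print('ring',r)
hsv=cv2.cvtColor(im,cv2.COLOR_RGB2HSV)
k=cv2.inRange(im,(0,0,0),(45,45,45));k[:236]=0;k[275:]=0;k[:,:155]=0;k[:,190:]=0
n,l,st,ce=cv2.connectedComponentsWithStats(k);i=1+st[1:,4].argmax();print(st[i],ce[i]);g=onz(m,*ce[i],0.06);print('grip',g,np.linalg.norm((r-g)[:2]))
# orange collar
o=cv2.inRange(hsv,(10,120,80),(28,255,255));o[:225]=0;o[245:]=0;o[:,:165]=0;o[:,190:]=0
v,u=np.nonzero(o);print(u.mean(),v.mean(),onz(m,u.mean(),v.mean(),.056))
dd=(r-g)[:2];yaw=np.arctan2(dd[1],dd[0]);s=r[:2]-0.118*dd/np.linalg.norm(dd);print('yaw',yaw,'shank',s)
w=robot.camera_model('wrist');E=w['extrinsics'];p,R,_=pose();print('cam in tool',R.T@(-E[:3,:3].T@E[:3,3]-p))
go(s[0],s[1],0.19,yaw)
E
```

```text
ring [0.60658379 0.2588035  0.052     ]
[161 237  23  37 499] [170.95991984 254.61523046]
grip [0.39034193 0.28818518 0.06      ] 0.21822883581808286
173.5 236.33333333333334 [0.44318213 0.28389308 0.056     ]
yaw -0.13504716075978265 shank [0.48965818 0.27469067]
cam in tool [ 7.71257196e-02  2.24913912e-05 -1.93223592e-01]
shift cm [-40.63 -23.68   0.11] spin 3.026 rows 17.0 q6now -0.178 q6tgt 2.21708099585375 t 0.15
```

Request:
arm_command --pt "-4.0 -2.3 0 0.18 8.7" --pt "-8.0 -4.6 0 0.36 8.7" --pt "-12 -7 0 0.54 8.7" --pt "-16 -9.3 0 0.72 8.7" --pt "-20 -11.6 0 0.9 8.7"

```text
time: 0.78
position: [0.3208, 0.4422, 0.1914]
tool_rot: [0.547, 0.837, -0.0, -0.0]
ft_force: [-0.4, 1.2, -0.3]
grip_width: 0.0867
```

```bash
python3 -c "
from h import *
go(.4897,.2747,.19,-.135)"
```

```text
shift cm [-22.13   8.72   0.14] spin 2.12 rows 12.0 q6now 0.324 q6tgt 2.217011885146684 t 0.775
```

Request:
arm_command --pt "-4.0 1.6 0 0.18 8.7" --pt "-8.0 3.1 0 0.36 8.7" --pt "-12 4.7 0 0.54 8.7" --pt "-16 6.3 0 0.72 8.7" --pt "-20 7.9 0 0.9 8.7"

```text
time: 1.4
position: [0.4744, 0.2919, 0.1913]
tool_rot: [0.856, 0.516, -0.0, -0.0]
ft_force: [-0.1, -0.4, -0.1]
grip_width: 0.0869
```

```bash
python3 -c "
from h import *
go(.4897,.2747,.19,-.135)"
```

```text
shift cm [-0.81  2.15  0.13] spin 1.22 rows 7.0 q6now 0.837 q6tgt 2.217011885146684 t 1.4
```

Request:
arm_command --pt "-0.8 2.15 0 0.18 8.7" --pt "-0.8 2.15 0 0.36 8.7" --pt "-0.8 2.15 0 0.54 8.7" --pt "-0.8 2.15 0 0.72 8.7" --pt "-0.8 2.15 0 0.9 8.7"

```text
time: 2.02
position: [0.4889, 0.2758, 0.1912]
tool_rot: [0.996, 0.092, -0.0, 0.0]
ft_force: [0.0, 0.1, -0.9]
grip_width: 0.0871
```

```bash
python3 -c "
from h import *
go(.4897,.2747,.19,-.135)"
```

```text
shift cm [0.06 0.13 0.12] spin 0.32 rows 2.0 q6now 1.701 q6tgt 2.217011885146684 t 2.025
```

Request:
arm_command --pt "0 0.1 0 0.16 8.7" --pt "0 0.1 0 0.32 8.7" --pt "0 0.1 0 0.32 8.7"

```text
time: 2.4
position: [0.489, 0.2749, 0.1913]
tool_rot: [0.998, -0.064, -0.0, 0.0]
ft_force: [0.5, -1.0, -0.2]
grip_width: 0.087
```

```bash
python3 -c "
from h import *
save('wrist','w1');print(pose())"
```

```text
(array([0.48907701, 0.27492817, 0.19131937]), array([[ 9.92011011e-01, -1.26150136e-01, -5.44769644e-04],
       [-1.26150244e-01, -9.92011133e-01, -1.67885188e-04],
       [-5.19238813e-04,  2.35266779e-04, -9.99999838e-01]]), np.float64(-0.12648727022065914))
```

View pics/w1.png

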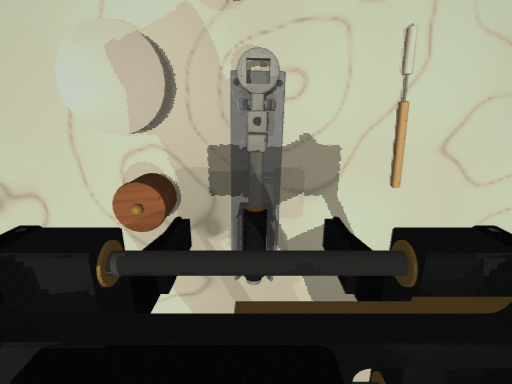

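```bash
cat >> h.py <<'E'
def cloud(z,name,u0,u1,v0,v1):
    m=robot.camera_model(name);E=z['E'];K=np.array(m['mtx']);U,V=np.meshgrid(np.arange(u0,u1),np.arange(v0,v1));d=z['d'][v0:v1,u0:u1]
    P=np.array([atd(m,u,v,dd,E) if dd>0 else [np.nan]*3 for u,v,dd in zip(U.ravel(),V.ravel(),d.ravel())]);return P.reshape(v1-v0,u1-u0,3),U,V
E
python3 - <<'E'
from h import *
z=np.load('pics/w1.npz');P,U,V=cloud(z,'wrist',215,300,40,215)
m=robot.camera_model('wrist')
for v in range(40,215,8):
    r=P[v-40];k=r[:,2]>0.042;u=U[0][k]
    if k.any(): a=onz(m,u.min()-.5,v,.054,z['E']);b=onz(m,u.max()+.5,v,.054,z['E']);print(v,u.min(),u.max(),((a+b)/2)[:2].round(4),np.linalg.norm(a-b).round(4),np.nanmedian(r[k,2]).round(4))
i=z['im'];cv2.imwrite('pics/w1c.png',cv2.resize(i[40:215,215:300,::-1],None,fx=3.4,fy=3.4))
E
```

```text
48 251 264 [0.6304 0.2558] 0.0155 0.0517
56 241 274 [0.6224 0.2568] 0.0379 0.0521
64 237 278 [0.6143 0.2578] 0.0471 0.0519
72 237 279 [0.606  0.2583] 0.0486 0.0516
80 238 277 [0.5977 0.2599] 0.0456 0.0516
88 244 271 [0.5892 0.261 ] 0.0321 0.0523
96 251 263 [0.5807 0.2627] 0.015 0.0512
104 240 274 [0.5719 0.2638] 0.0408 0.0517
112 247 266 [0.5631 0.2655] 0.0235 0.0529
120 247 266 [0.554  0.2666] 0.0237 0.0533
128 247 266 [0.5448 0.2678] 0.0239 0.0526
136 247 266 [0.5355 0.269 ] 0.0241 0.0563
144 247 265 [0.526  0.2708] 0.0231 0.0559
152 249 262 [0.5164 0.2726] 0.0171 0.0532
160 249 262 [0.5066 0.2739] 0.0173 0.0535
168 249 262 [0.4966 0.2752] 0.0174 0.0537
176 249 262 [0.4865 0.2765] 0.0176 0.0538
184 249 262 [0.4761 0.2778] 0.0177 0.0538
192 248 261 [0.4658 0.2804] 0.0179 0.0535
200 248 261 [0.455  0.2818] 0.0181 0.0538
208 246 263 [0.4442 0.2832] 0.0234 0.0563
```

View pics/w1c.png

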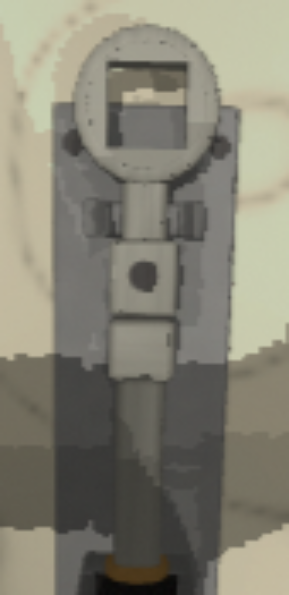

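```bash
python3 -c "
from h import *
go(.4908,.2760,.036,-.147)"
```

```text
shift cm [ 0.17 -0.13 15.53] spin 0.021 rows 3.0 q6now 2.01 q6tgt 2.230069697020249 t 2.45
```

Request:
arm_command --pt "0.17 -0.13 3 0.021 4.5" --pt "0.17 -0.13 7 0.021 4.5" --pt "0.17 -0.13 11 0.021 4.5" --pt "0.17 -0.13 14 0.021 4.5" --pt "0.17 -0.13 15.5 0.021 4.5"

```text
time: 3.08
position: [0.4902, 0.2757, 0.0349]
tool_rot: [0.997, -0.074, -0.001, 0.001]
ft_force: [0.3, -0.8, -0.1]
grip_width: 0.0479
```

Request:
arm_command --pt "0 0 0 0 1.5" --pt "0 0 0 0 1.5" --pt "0 0 0 0 1.5" --pt "0 0 0 0 1.5" --newtons 30

```text
time: 3.58
position: [0.4917, 0.2763, 0.0375]
tool_rot: [0.997, -0.075, 0.001, -0.0]
ft_force: [-1.0, 0.9, -0.3]
grip_width: 0.0174
```

```bash
python3 -c "
from h import *
go(.4908,.2760,.036,-.147);print(robot.get_obs())"
```

```text
shift cm [-0.09  0.04  0.15] spin -0.003 rows 1.0 q6now 2.035 q6tgt 2.230069697020249 t 3.575
{'time': 3.575, 'q': array([ 3.13858278e-01,  6.67815568e-01,  1.71067533e+00, -1.63724346e-06,
        7.61287249e-01,  2.03467688e+00]), 'joint_velocities': array([ 5.39464487e-04,  5.84973994e-03,  3.38194379e-03, -4.99080835e-05,
       -1.77387600e-03,  8.60329013e-04]), 'joint_torque': array([-6.48987188e-03, -4.28981781e+01, -1.05863258e+01, -1.01298181e-03,
       -9.24627646e-02, -8.99520146e-04]), 'position': array([0.49172897, 0.27630931, 0.03748024]), 'tool_rot': array([ 9.97187617e-01, -7.49401926e-02,  8.39730604e-04, -3.43455231e-04]), 'ft_force': array([-1.04460133,  0.89629627, -0.27941729]), 'moment': array([0.02586814, 0.16787235, 0.02834376]), 'grip_width': 0.017370271558408038}
```

Request:
arm_command --pt "0 0 -1 0 1.5" --pt "0 0 -3 0 1.5" --pt "0 0 -6 0 1.5" --pt "0 0 -9 0 1.5"

```text
time: 4.08
position: [0.4911, 0.2761, 0.1281]
tool_rot: [0.997, -0.075, 0.0, -0.0]
ft_force: [1.0, -0.2, 1.1]
grip_width: 0.0152
```

```bash
python3 -c "
from h import *
save('wrist','w2');
go(.492,-.206,.125,-1.08)"
```

```text
shift cm [ 7.02 47.8   0.59] spin 0.93 rows 8.0 q6now 2.035 q6tgt 2.254274605996191 t 4.125
```

View pics/w2.png

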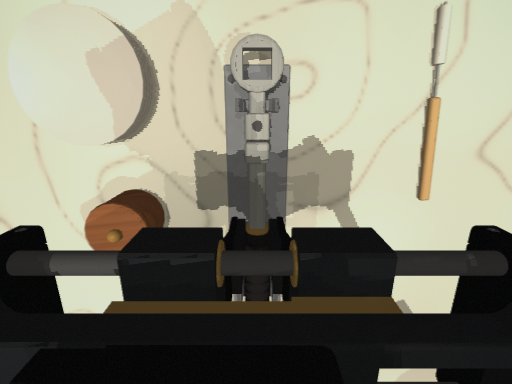

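```bash
python3 - <<'E'
from h import *
z=np.load('pics/w2.npz');P,U,V=cloud(z,'wrist',215,300,30,215)
for v in range(40,215,16):
    r=P[v-30];print(v,[np.round(r[i],4).tolist() for i in (30,42,45)])
print(robot.get_obs()['ft_force'],robot.get_obs()['grip_width'])
E
```

```text
40 [[0.6316, 0.267, 0.0573], [0.6298, 0.2564, 0.0581], [0.6297, 0.2537, 0.0566]]
56 [[0.6284, 0.2699, 0.0045], [0.6264, 0.257, 0.0048], [0.6257, 0.2539, 0.006]]
72 [[0.6118, 0.2724, 0.0098], [0.6099, 0.2595, 0.0099], [0.6095, 0.2563, 0.0091]]
88 [[0.5919, 0.2735, 0.056], [0.5902, 0.2624, 0.0564], [0.5897, 0.2596, 0.0577]]
104 [[0.5782, 0.2764, 0.0417], [0.5761, 0.2645, 0.0556], [0.5756, 0.2617, 0.0561]]
120 [[0.5632, 0.2782, 0.057], [0.5615, 0.2667, 0.0571], [0.561, 0.2639, 0.0572]]
136 [[0.5482, 0.2806, 0.0568], [0.5465, 0.269, 0.0578], [0.546, 0.2661, 0.057]]
152 [[0.5328, 0.283, 0.0582], [0.5314, 0.2712, 0.0602], [0.5309, 0.2683, 0.0604]]
168 [[0.5073, 0.2894, 0.0093], [0.5152, 0.2737, 0.0584], [0.5145, 0.2707, 0.0576]]
184 [[0.4879, 0.2926, 0.0094], [0.4987, 0.2761, 0.0584], [0.4981, 0.2731, 0.0581]]
200 [[0.4675, 0.2959, 0.0086], [0.4816, 0.2787, 0.0583], [0.4812, 0.2756, 0.0586]]
[ 0.26725019 -0.11541322  2.00988316] 0.015283093694637678
```

```bash
python3 -c "
from h import *
go(.4908,.2760,.0345,-.147)"
```

```text
shift cm [-0.36  0.19  9.76] spin -0.003 rows 2.0 q6now 2.035 q6tgt 2.230069697020249 t 4.125
```

Request:
arm_command --pt "0 0 0 0 4.5" --pt "0 0 2 0 4.5" --pt "0 0 6 0 4.5" --pt "0 0 9.2 0 4.5" --pt "0 0 9.2 0 4.5"

```text
time: 4.75
position: [0.4878, 0.2749, 0.0313]
tool_rot: [0.997, -0.075, -0.004, 0.002]
ft_force: [0.5, 0.7, -0.5]
grip_width: 0.0443
```

Request:
arm_command --pt "0 0 0 0 0" --pt "0 0 0 0 0" --pt "0 0 0 0 0" --pt "0 0 0 0 0" --pt "0 0 0 0 0" --newtons 40

```text
time: 5.38
position: [0.4913, 0.2761, 0.0349]
tool_rot: [0.997, -0.075, 0.0, -0.0]
ft_force: [-0.1, -0.6, 0.7]
grip_width: 0.0042
```

Request:
arm_command --pt "0 0 0 0 0" --pt "0 0 -0.5 0 0" --pt "0 0 -1 0 0" --pt "0 0 -1 0 0"

```text
time: 5.88
position: [0.4916, 0.2763, 0.0452]
tool_rot: [0.997, -0.075, 0.001, -0.0]
ft_force: [0.5, 0.1, -0.5]
grip_width: 0.0008
```

```bash
python3 -c "
from h import *
save('wrist','w3');save('scene','s3')
z=np.load('pics/w3.npz')
cv2.imwrite('pics/s3c.png',cv2.resize(cv2.imread('pics/s3.png')[40:190,180:350],None,fx=4,fy=4))
print(robot.get_obs()['grip_width'],pose()[0])"
```

```text
0.0003981901853159755 [0.49121256 0.27612392 0.04474231]
```

View pics/w3.png

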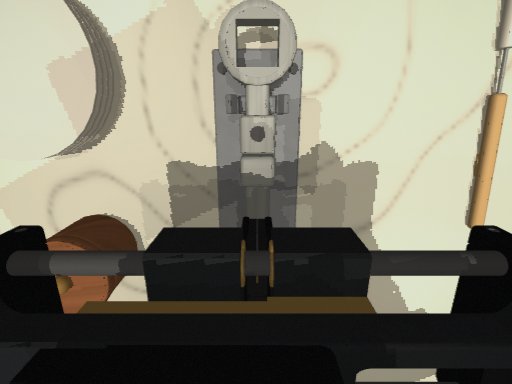

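View pics/s3c.png

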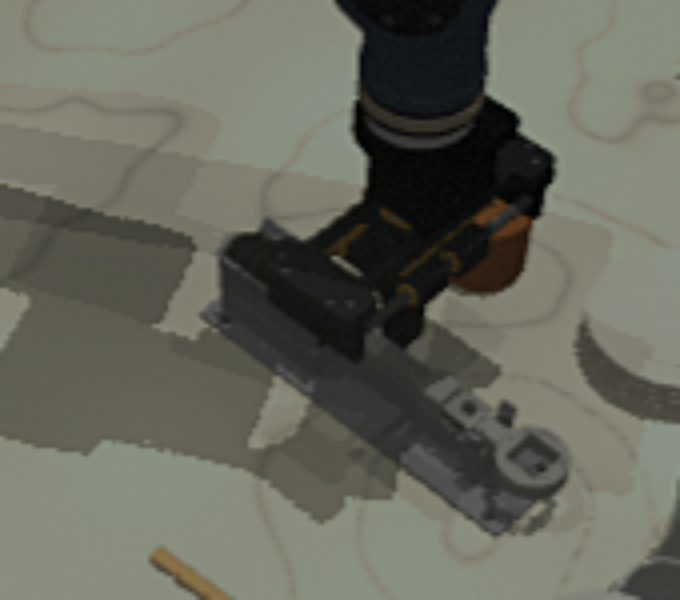

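```bash
python3 - <<'E'
from h import *
z=np.load('pics/w3.npz');P,U,V=cloud(z,'wrist',220,300,100,285)
for v in range(112,285,8):
    r=P[v-100];print(v,[(np.round(r[i-220],3)).tolist() for i in (246,252,257,262,268)])
print(np.round(-z['E'][:3,:3].T@z['E'][:3,3],4), pose()[0])
cv2.imwrite('pics/w3c.png',cv2.resize(z['im'][150:300,200:320,::-1],None,fx=4,fy=4,interpolation=cv2.INTER_CUBIC))
E
```

```text
112 [[0.568, 0.272, 0.049], [0.567, 0.268, 0.051], [0.567, 0.264, 0.05], [0.566, 0.261, 0.051], [0.565, 0.257, 0.049]]
120 [[0.563, 0.272, 0.054], [0.562, 0.269, 0.053], [0.561, 0.265, 0.052], [0.561, 0.262, 0.052], [0.56, 0.258, 0.053]]
128 [[0.557, 0.273, 0.053], [0.557, 0.269, 0.054], [0.556, 0.266, 0.054], [0.556, 0.263, 0.054], [0.555, 0.259, 0.053]]
136 [[0.552, 0.274, 0.053], [0.552, 0.27, 0.054], [0.551, 0.267, 0.055], [0.551, 0.263, 0.055], [0.55, 0.259, 0.052]]
144 [[0.547, 0.275, 0.054], [0.546, 0.271, 0.052], [0.546, 0.268, 0.054], [0.545, 0.264, 0.053], [0.545, 0.26, 0.054]]
152 [[0.541, 0.276, 0.052], [0.541, 0.272, 0.051], [0.54, 0.268, 0.053], [0.54, 0.265, 0.053], [0.539, 0.261, 0.051]]
160 [[0.536, 0.277, 0.054], [0.536, 0.272, 0.057], [0.536, 0.269, 0.056], [0.535, 0.266, 0.055], [0.534, 0.262, 0.056]]
168 [[0.531, 0.277, 0.056], [0.53, 0.273, 0.056], [0.53, 0.27, 0.055], [0.529, 0.267, 0.056], [0.529, 0.262, 0.055]]
176 [[0.526, 0.278, 0.056], [0.525, 0.274, 0.057], [0.525, 0.271, 0.057], [0.524, 0.267, 0.055], [0.523, 0.263, 0.056]]
184 [[0.52, 0.279, 0.056], [0.
[... 868 characters left out ...]
0.1], [0.501, 0.272, 0.106], [0.502, 0.268, 0.109]]
248 [[0.504, 0.28, 0.117], [0.502, 0.277, 0.115], [0.501, 0.274, 0.115], [0.501, 0.272, 0.115], [0.502, 0.269, 0.117]]
256 [[0.524, 0.275, 0.161], [0.524, 0.273, 0.161], [0.524, 0.271, 0.162], [0.523, 0.269, 0.161], [0.523, 0.268, 0.162]]
264 [[0.523, 0.275, 0.164], [0.522, 0.273, 0.162], [0.522, 0.271, 0.163], [0.522, 0.27, 0.164], [0.522, 0.268, 0.164]]
272 [[0.52, 0.275, 0.164], [0.52, 0.273, 0.164], [0.519, 0.272, 0.164], [0.519, 0.27, 0.163], [0.519, 0.268, 0.163]]
280 [[0.492, 0.281, 0.128], [0.49, 0.278, 0.125], [0.49, 0.276, 0.125], [0.49, 0.274, 0.126], [0.497, 0.27, 0.137]]
[0.5682 0.2645 0.2382] [0.49121256 0.27612392 0.04474231]
```

View pics/w3c.png

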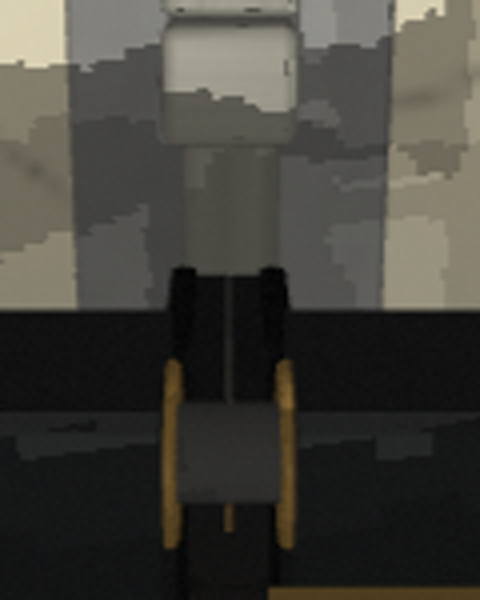

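```bash
python3 - <<'E'
from h import *
for f,cols in (('w1',(172,180,185,188,328,334,340)),('w2',(230,240,250,265,275,285)),('w3',(246,252,257,262,268)),('wrist0',(172,180,185,188,328,334,340))):
    z=np.load(f'pics/{f}.npz');m=robot.camera_model('wrist')
    E=np.eye(4);  # camera frame
    # tool frame: use w1 extrinsics-derived cam rotation
    for u in cols:
        c=z['d'][190:300,u]
        j=np.nonzero(np.diff(c)<-0.02)[0]
        if len(j):
            v=190+j[0]+1
            K=m['mtx'];x=(u-K[0,2])/K[0,0];y=(v-K[1,2])/K[1,1];d=z['d'][v+1,u]
            pc=np.array([x*d,-y*d,-d])
            # camera pitch: cam up in tool = cos a x + sin.. ; a from E: -z_cam.tool
            R=z['E'][:3,:3]; zt=R@np.array([0,0,-1.]) # tool z (down) in cam
            xt=np.cross(np.array([1.,0,0]),zt)  # tool y = cam x ; x = y x z
            print(f,u,v,'tool rel TCP: x',round(0.077+pc@xt,4),'y',round(pc[0],4),'z',round(-0.193+pc@zt,4))
E
```

```text
w1 172 221 tool rel TCP: x 0.0112 y -0.0519 z -0.0395
w1 180 217 tool rel TCP: x 0.0113 y -0.0487 z -0.0334
w1 185 219 tool rel TCP: x 0.0099 y -0.0456 z -0.0333
w1 188 219 tool rel TCP: x 0.0095 y -0.0439 z -0.0325
w1 328 219 tool rel TCP: x 0.0096 y 0.0456 z -0.0326
w1 334 217 tool rel TCP: x 0.0111 y 0.0492 z -0.0331
w1 340 220 tool rel TCP: x 0.0114 y 0.0513 z -0.0386
w2 230 221 tool rel TCP: x 0.0125 y -0.0164 z -0.0392
w2 240 219 tool rel TCP: x 0.0111 y -0.0106 z -0.0328
w2 250 195 tool rel TCP: x -0.0068 y -0.007 z 0.0763
w2 265 223 tool rel TCP: x -0.042 y 0.0092 z 0.0849
w2 275 219 tool rel TCP: x 0.0112 y 0.0116 z -0.0328
w2 285 197 tool rel TCP: x -0.0248 y 0.035 z 0.1258
w3 246 210 tool rel TCP: x 0.0058 y -0.0079 z -0.0059
w3 252 219 tool rel TCP: x 0.0102 y -0.003 z -0.0335
w3 257 219 tool rel TCP: x 0.01 y 0.0002 z -0.0331
w3 262 207 tool rel TCP: x 0.0093 y 0.0038 z -0.009
w3 268 217 tool rel TCP: x 0.0111 y 0.0072 z -0.0324
wrist0 172 221 tool rel TCP: x 0.0113 y -0.0517 z -0.0402
wrist0 180 203 tool rel TCP: x -0.0587 y -0.1152 z 0.1903
wrist0 185 219 tool rel TCP: x 0.0094 y -0.0459 z -0.0327
wrist0 188 219 tool rel TCP: x 0.0099 y -0.0436 z -0.034
wrist0 328 219 tool rel TCP: x 0.0093 y 0.0457 z -0.0322
wrist0 334 217 tool rel TCP: x 0.0112 y 0.049 z -0.0336
wrist0 340 220 tool rel TCP: x 0.0116 y 0.0511 z -0.0393
```

Request:
arm_command --pt "0 0 0 0 4.5" --pt "0 0 0 0 4.5" --pt "0 0 1 0 4.5" --pt "0 0 2 0 4.5" --pt "0 0 2.5 0 4.5"

```text
time: 6.6
position: [0.4904, 0.2758, 0.0183]
tool_rot: [0.997, -0.075, -0.001, 0.0]
ft_force: [-0.6, -0.4, 0.6]
grip_width: 0.0407
```

Request:
arm_command --pt "0 0 0.5 0 4.5" --pt "0 0 1 0 4.5" --pt "0 0 1.6 0 4.5" --pt "0 0 1.6 0 4.5"

```text
time: 7.1
position: [0.4908, 0.276, 0.003]
tool_rot: [0.997, -0.075, -0.0, 0.0]
ft_force: [-0.1, -0.1, -0.2]
grip_width: 0.0448
```

```bash
python3 -c "
from h import *
im,d=save('wrist','w4')
print(robot.get_obs()['grip_width'],pose())"
```

```text
0.044938447041774694 (array([0.49097371, 0.27604567, 0.00332619]), array([[ 9.88740953e-01, -1.49636688e-01, -4.35382372e-04],
       [-1.49636757e-01, -9.88741030e-01, -1.30359413e-04],
       [-4.10973864e-04,  1.94040896e-04, -9.99999897e-01]]), np.float64(-0.15020089586637597))
```

View pics/w4.png

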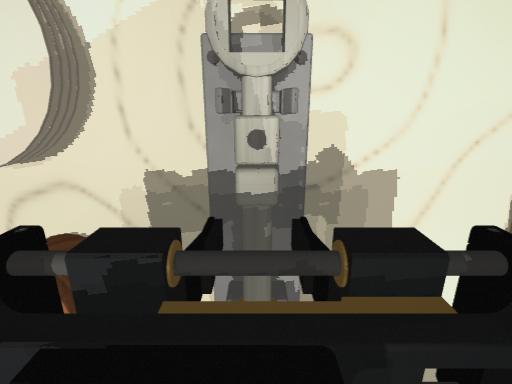

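The fingertips really end about 33 mm above the reported TCP: the wrist depth shows it, the jaws closed on nothing, and there is no contact here. I'm correcting for that.

Request:
arm_command --pt "0 0 0 0 0" --pt "0 0 0 0 0" --pt "0 0 0 0 0" --pt "0 0 0 0 0" --pt "0 0 0 0 0" --newtons 40

```text
time: 7.78
position: [0.4912, 0.2761, 0.0037]
tool_rot: [0.997, -0.075, 0.0, 0.0]
ft_force: [-0.3, 0.3, 0.8]
grip_width: 0.0174
```

Request:
arm_command --pt "0 0 -0.5 0 0" --pt "0 0 -1 0 0" --pt "0 0 -1.5 0 0" --pt "0 0 -1.5 0 0"

```text
time: 8.28
position: [0.4914, 0.2762, 0.019]
tool_rot: [0.997, -0.075, 0.0, -0.0]
ft_force: [0.2, -0.3, -4.8]
grip_width: 0.0176
```

Request:
arm_command --pt "0 0 -2 0 0" --pt "0 0 -4 0 0" --pt "0 0 -6 0 0" --pt "0 0 -7 0 0" --pt "0 0 -7 0 0"

```text
time: 8.9
position: [0.4915, 0.2762, 0.089]
tool_rot: [0.997, -0.075, 0.001, -0.0]
ft_force: [-0.2, 0.4, -4.6]
grip_width: 0.0179
```

```bash
python3 -c "
from h import *
im,d=save('wrist','w5')
go(.492,-.206,.09,-1.08)"
```

```text
shift cm [ 7.33 47.64 -0.16] spin 0.93 rows 8.0 q6now 2.035 q6tgt 2.254274605996191 t 8.95
```

View pics/w5.png

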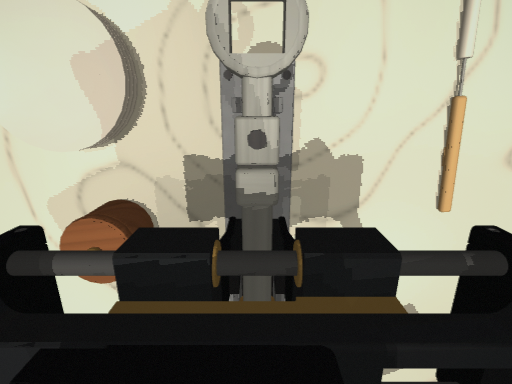

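Request:
arm_command --pt "0.4 3 0 0.09 0" --pt "1.2 8 0 0.19 0" --pt "2 13 0 0.28 0" --pt "2.7 18 0 0.37 0" --pt "3.5 23 0 0.47 0"

```text
time: 9.57
position: [0.4905, 0.042, 0.0877]
tool_rot: [0.952, -0.307, -0.001, 0.0]
ft_force: [0.6, 0.1, -4.1]
grip_width: 0.0178
```

```bash
python3 -c "
from h import *
go(.492,-.206,.09,-1.08)"
```

```text
shift cm [14.6  20.05 -0.24] spin 0.457 rows 4.0 q6now 2.052 q6tgt 2.254274605996191 t 9.575
```

Request:
arm_command --pt "3.5 4.8 0 0.1 0" --pt "7 9.6 0 0.2 0" --pt "10.5 14.4 0 0.3 0" --pt "14.6 20 0 0.457 0" --pt "14.6 20 0 0.457 0"

```text
time: 10.2
position: [0.4949, -0.2096, 0.088]
tool_rot: [0.857, -0.516, 0.002, 0.001]
ft_force: [0.1, -0.6, -5.2]
grip_width: 0.0175
```

Request:
arm_command --pt "0 0 0 0 0"

```text
time: 10.32
position: [0.4928, -0.2041, 0.0875]
tool_rot: [0.858, -0.513, -0.001, -0.0]
ft_force: [-0.7, 0.5, -4.3]
grip_width: 0.0179
```

```bash
python3 -c "
from h import *
im,d=save('wrist','w6')
print(pose()[0],pose()[2],robot.get_obs()['time'])"
```

```text
[ 0.49259864 -0.20281363  0.08761083] -1.0770240717581614 10.375
```

View pics/w6.png

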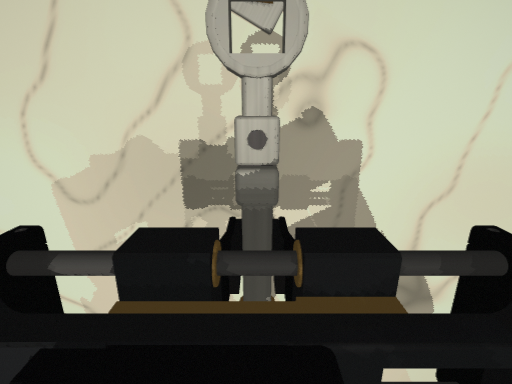

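```bash
python3 -c "
from h import *
go(.577,-.249,.088,-1.077)"
```

```text
shift cm [ 8.07 -5.24 -0.07] spin -0.0 rows 2.0 q6now 2.047 q6tgt 2.2403972327677275 t 10.375
```

Request:
arm_command --pt "2.7 -1.7 0 0 0" --pt "5.4 -3.4 0 0 0" --pt "8 -5.2 0 0 0" --pt "8 -5.2 0 0 0" --pt "8 -5.2 0 0 0"

```text
time: 11.0
position: [0.5762, -0.2471, 0.0876]
tool_rot: [0.859, -0.512, -0.002, -0.0]
ft_force: [-0.4, 0.7, -5.1]
grip_width: 0.0179
```

```bash
python3 -c "
from h import *
im,d=save('wrist','w7')
print(pose()[0],pose()[2],robot.get_obs()['time'])"
```

```text
[ 0.57600251 -0.24736967  0.08771904] -1.0751872843589876 11.05
```

View pics/w7.png

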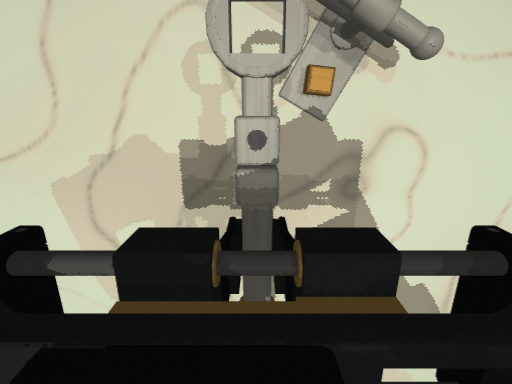

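```bash
python3 - <<'E'
from h import *
z=np.load('pics/w7.npz');im=z['im'];m=robot.camera_model('wrist');E=z['E']
hsv=cv2.cvtColor(im,cv2.COLOR_RGB2HSV);c=im[55:105,295:350]
cv2.imwrite('pics/w7c.png',cv2.resize(c[:,:,::-1],None,fx=10,fy=10,interpolation=cv2.INTER_NEAREST))
msk=cv2.inRange(hsv,(8,120,60),(30,255,255));msk[:55]=0;msk[105:]=0;msk[:,:295]=0;msk[:,350:]=0
print(hsv[80,305:338].tolist())
for thr in (0,190):
    k=msk.copy(); k[hsv[:,:,2]<thr]=0
    cs,_=cv2.findContours(k,cv2.RETR_EXTERNAL,cv2.CHAIN_APPROX_NONE);q=max(cs,key=cv2.contourArea);r=cv2.minAreaRect(q);print(thr,r,cv2.boxPoints(r).round(1).tolist())
E
```

```text
[[18, 147, 78], [17, 166, 72], [18, 155, 87], [18, 162, 110], [17, 160, 126], [18, 160, 145], [18, 160, 188], [18, 160, 198], [18, 160, 196], [18, 159, 197], [18, 157, 196], [18, 159, 197], [18, 159, 197], [17, 160, 198], [18, 160, 196], [18, 159, 196], [18, 160, 196], [18, 160, 195], [17, 161, 197], [17, 161, 197], [18, 160, 195], [18, 159, 194], [18, 160, 194], [18, 159, 194], [18, 160, 193], [18, 159, 194], [18, 161, 136], [18, 160, 116], [19, 84, 115], [22, 31, 155], [25, 27, 163], [24, 26, 158], [26, 26, 158]]
0 ((318.7923278808594, 80.16154479980469), (28.403953552246094, 29.396230697631836), 7.125016689300537) [[302.8999938964844, 93.0], [306.5, 63.79999923706055], [334.70001220703125, 67.30000305175781], [331.1000061035156, 96.5]]
190 ((320.8999938964844, 79.19999694824219), (19.374725341796875, 21.354623794555664), 8.130102157592773) [[309.79998779296875, 88.4000015258789], [312.79998779296875, 67.30000305175781], [332.0, 70.0], [329.0, 91.0999984741211]]
```

View pics/w7c.png

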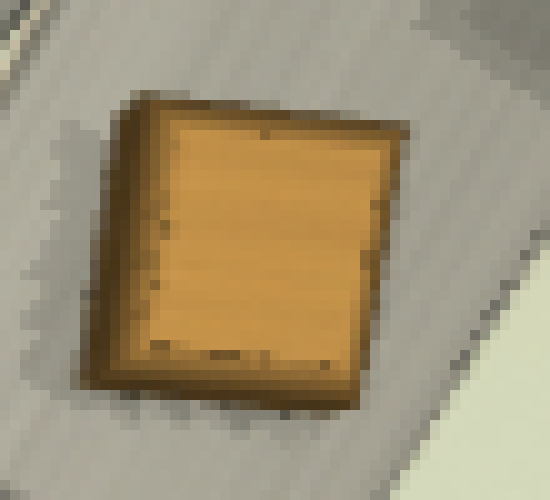

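```bash
python3 - <<'E'
from h import *
m=robot.camera_model('wrist');z=np.load('pics/w7.npz');E=z['E']
pc=np.array([[312.2,67.2],[334.5,69.5],[331.2,91.8],[309.5,89.5]])-.5
W=np.array([onz(m,u,v,.025,E) for u,v in pc]);c=W.mean(0);print('bolt',c)
for i in range(4):
    e=W[(i+1)%4]-W[i];print(np.linalg.norm(e).round(4),np.degrees(np.arctan2(e[1],e[0])).round(1))
# outer silhouette bottom-right corners etc: base corners z .020 24mm, crop px
oc=np.array([[408,130],[358,408],[82,385],[132,95]])/10+[295,55]-.5
W2=np.array([onz(m,u,v,.0195,E) for u,v in oc]);print(W2.mean(0),np.linalg.norm(np.diff(W2,axis=0),axis=1))
for i in range(4):
    e=W2[(i+1)%4]-W2[i];print(np.degrees(np.arctan2(e[1],e[0])).round(1))
# ring in tool frame
d=z['d'];P,U,V=cloud(z,'wrist',200,315,0,130)
R0=z['E'][:3,:3]; p,R,yaw=pose()
T=(P-p)@R
k=P[...,2]>.09
for v in range(0,80,6):
    u=U[0][k[v]&(T[v,:,0]>.09)];s=d[v,200:315]
    if len(u):
        # hole edges
        hole=[q for q in range(u.min(),u.max()) if not k[v,q-200]]
        print(v,'outer',u.min(),u.max(),'hole',(hole[0],hole[-1]) if hole else None,'z',np.nanmedian(P[v][k[v]][:,2]).round(4))
for v in range(80,130,10): u=U[0][k[v]];print(v,u.min(),u.max(),np.nanmedian(P[v][k[v]][:,2]).round(4))
cv2.imwrite('pics/w7d.png',cv2.resize(z['im'][0:90,195:320,::-1],None,fx=6,fy=6,interpolation=cv2.INTER_NEAREST))
E
```

```text
bolt [ 0.57509654 -0.36493718  0.025     ]
0.0196 -157.0
0.0184 113.9
0.0195 22.8
0.0183 -65.8
[ 0.57567225 -0.36424732  0.0195    ] [0.02354791 0.02540751 0.02448584]
112.0
23.9
-69.2
-158.2
0 outer 209 305 hole None z 0.1226
6 outer 207 306 hole (229, 282) z 0.1354
12 outer 205 308 hole (231, 282) z 0.1354
18 outer 206 308 hole (231, 282) z 0.1353
24 outer 206 307 hole (231, 282) z 0.1354
30 outer 206 307 hole (232, 282) z 0.1355
36 outer 207 306 hole (232, 281) z 0.135
42 outer 210 303 hole (224, 281) z 0.1352
48 outer 212 301 hole (232, 281) z 0.1352
54 outer 215 298 hole None z 0.1354
60 outer 220 293 hole None z 0.1355
66 outer 225 289 hole None z 0.1356
72 outer 231 282 hole None z 0.1352
78 outer 241 272 hole None z 0.1345
80 241 272 0.1344
90 242 271 0.1344
100 242 271 0.1345
110 242 271 0.1345
120 234 279 0.1367
```

View pics/w7d.png

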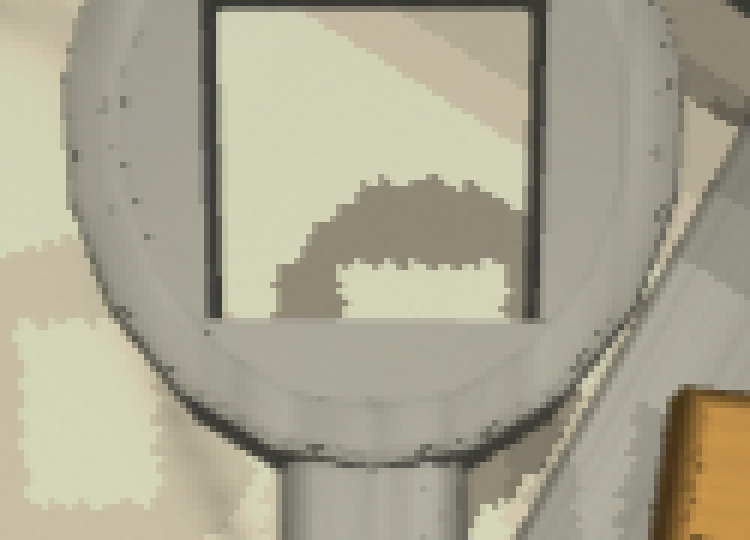

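```bash
python3 - <<'E'
from h import *
m=robot.camera_model('wrist');z=np.load('pics/w7.npz');E=z['E']
p,R,yaw=pose()
C=-E[:3,:3].T@E[:3,3]; print('cam-tool',R.T@(C-p))
L=onz(m,228.8,30,.1353,E);Rr=onz(m,285.4,30,.1353,E);B=onz(m,257.2,52.9,.1353,E)
tl,tr,tb=[(q-p)@R for q in (L,Rr,B)];print(tl,tr,tb)
off=np.array([tb[0]+.0135,(tl[1]+tr[1])/2]);print('ring off',off)
oL=onz(m,206,21,.1353,E);oR=onz(m,308,21,.1353,E);print((oL-p)@R,(oR-p)@R)
y=-1.167;b=np.array([.5753,-.3647])
X=np.array([np.cos(y),np.sin(y)]);Y=np.array([np.sin(y),-np.cos(y)])
for back in (0,):
    t=b-off[0]*X-off[1]*Y;print(t);go(t[0],t[1],.0877,y)
E
```

```text
cam-tool [ 0.07770727 -0.00025422 -0.19321885]
[ 0.11403134 -0.01362466 -0.04801991] [ 0.11405082  0.01340107 -0.04796994] [ 1.04112345e-01 -5.79556632e-05 -4.79588405e-02]
ring off [ 1.17612345e-01 -1.11795296e-04]
[ 0.11780951 -0.02430607 -0.04805339] [ 0.11784638  0.02399137 -0.04796409]
[ 0.52898587 -0.25659044]
shift cm [-1.42  4.57  0.02] spin 0.092 rows 1.0 q6now 2.062 q6tgt 2.2861711545106003 t 11.05
```

Request:
arm_command --pt "-0.7 2.3 0 0.046 0" --pt "-1.4 4.5 0 0.092 0" --pt "-1.4 4.5 2 0.092 0" --pt "-1.4 4.5 4.5 0.092 0" --pt "-1.4 4.5 6.5 0.092 0"

```text
time: 11.68
position: [0.53, -0.2575, 0.0229]
tool_rot: [0.834, -0.552, -0.001, -0.0]
ft_force: [0.7, -0.3, -4.8]
grip_width: 0.0176
```

Request:
arm_command --pt "0 0.05 0.5 0 0" --pt "0 0.05 0.5 0 0"

```text
time: 11.92
position: [0.5305, -0.2586, 0.0186]
tool_rot: [0.834, -0.552, -0.0, -0.0]
ft_force: [0.2, -0.0, -4.1]
grip_width: 0.0176
```

```bash
python3 -c "
from h import *
im,d=save('wrist','w8')
print(pose()[0],pose()[2],robot.get_obs()['time'])
go(.5290,-.2566,.0177,-1.167)
cv2.imwrite('pics/w8d.png',cv2.resize(im[0:90,195:320,::-1],None,fx=6,fy=6,interpolation=cv2.INTER_NEAREST))"
```

```text
[ 0.53105755 -0.25908465  0.01918103] -1.168921834030764 11.975
shift cm [-0.31  0.09  0.15] spin -0.002 rows 1.0 q6now 2.097 q6tgt 2.286167004177412 t 11.975
```

View pics/w8d.png

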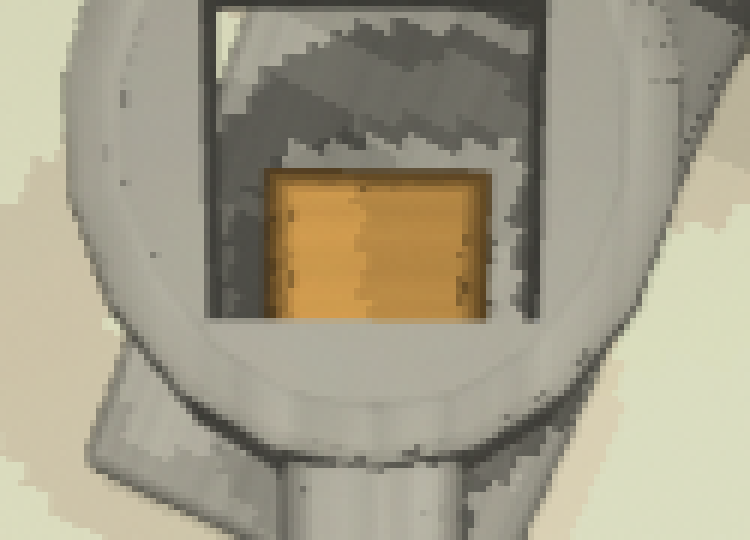

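```bash
python3 - <<'E'
from h import *
m=robot.camera_model('wrist');E=np.load('pics/w8.npz')['E'];p,R,_=pose()
for u,v,z,h in ((378/6+194.5,185/6-.5,.025,.0085),(378/6+194.5,170/6-.5,.020,.012)):
    t=(onz(m,u,v,z,E)-p)@R;print('bolt c tool',t[0]-h,t[1])
E
python3 -c "
from h import *
print(pose()[0])"
```

```text
bolt c tool 0.11585306943472834 0.00014809483376396242
bolt c tool 0.1150037348495516 0.0001575969381653072
[ 0.53105755 -0.25908465  0.01918103]
```

Request:
arm_command --pt "-0.23 0.02 0 0 0" --pt "-0.23 0.02 1.5 0 0" --pt "-0.23 0.02 2.5 0 0" --pt "-0.23 0.02 2.9 0 0" --pt "-0.23 0.02 2.9 0 0"

```text
time: 12.6
position: [0.5294, -0.2569, -0.0112]
tool_rot: [0.834, -0.552, -0.001, -0.0]
ft_force: [0.2, -0.1, -4.9]
grip_width: 0.0177
```

```bash
python3 -c "
from h import *
im,d=save('wrist','w9')
o=robot.get_obs();print(pose()[0],pose()[2],o['time'],o['ft_force'])
m=robot.camera_model('wrist')
cv2.imwrite('pics/w9d.png',cv2.resize(im[0:90,195:320,::-1],None,fx=6,fy=6,interpolation=cv2.INTER_NEAREST))"
```

```text
[ 0.52974445 -0.25715226 -0.01076402] -1.1692918684888602 12.65 [-0.44409912  0.52997218 -4.04467861]
```

View pics/w9d.png

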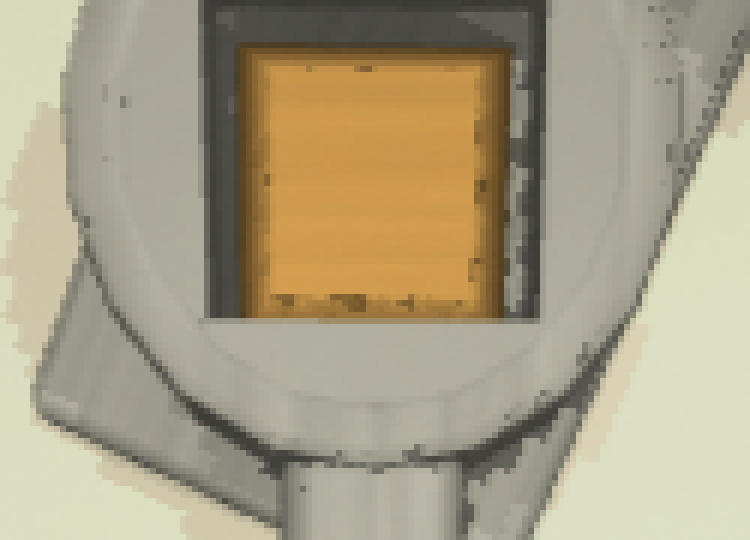

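```bash
python3 - <<'E'
from h import *
m=robot.camera_model('wrist');E=np.load('pics/w9.npz')['E'];p,R,_=pose()
f=lambda c,r,z:(onz(m,c/6+194.5,r/6-.5,z,E)-p)@R
a=f(257,62,.025);b=f(481,62,.025);c=f(257,306,.025);d=f(481,306,.025)
print(a,b,c,d,(a+b+c+d)/4)
a=f(237,46,.0205);b=f(512,46,.0205);print(a,b,a[0]-.012,(a+b)/2)
E
```

```text
[ 0.12614326 -0.01019006 -0.03580418] [ 0.12614948  0.00877763 -0.0358006 ] [ 0.10741338 -0.01056095 -0.03579857] [ 0.10742007  0.00913401 -0.03579485] [ 0.11678155 -0.00070984 -0.03579955]
[ 0.12874233 -0.0121871  -0.03130534] [ 0.12875016  0.01170693 -0.03130083] 0.11674233339957589 [ 0.12874625 -0.00024008 -0.03130309]
```

Request:
arm_command --pt "-0.08 -0.03 0.2 0 0" --pt "-0.08 -0.03 0.5 0 0" --pt "-0.08 -0.03 0.8 0 0" --pt "-0.08 -0.03 0.8 0 0"

```text
time: 13.15
position: [0.5295, -0.2561, -0.0187]
tool_rot: [0.834, -0.552, -0.0, -0.0]
ft_force: [-0.6, 0.3, -4.3]
grip_width: 0.0176
```

Request:
arm_command --pt "0 0 0.3 0 0" --pt "0 0 0.55 0 0" --pt "0 0 0.65 0 0" --pt "0 0 0.65 0 0"

```text
time: 13.65
position: [0.5297, -0.2562, -0.025]
tool_rot: [0.834, -0.552, -0.0, -0.0]
ft_force: [-0.8, 0.3, -4.6]
grip_width: 0.0179
```

Request:
arm_command --pt "0 0 0.1 0 0" --pt "0 0 0.2 0 0" --pt "0 0 0.2 0 0"

```text
time: 14.02
position: [0.5298, -0.2564, -0.0263]
tool_rot: [0.834, -0.552, 0.0, 0.0]
ft_force: [-1.1, 0.0, 2.2]
grip_width: 0.0179
```

```bash
python3 - <<'E'
from h import *
im,d=save('wrist','w10')
z=np.load('pics/w10.npz');P,U,V=cloud(z,'wrist',200,330,0,130)
print(pose()[0],robot.get_obs()['ft_force'],robot.get_obs()['time'])
for v,u in ((60,257),(90,257),(25,218),(25,297),(25,257)): print(v,u,P[v-2:v+3,u-202:u-197,2].mean().round(4))
cv2.imwrite('pics/w10d.png',cv2.resize(im[0:130,195:320,::-1],None,fx=4.6,fy=4.6,interpolation=cv2.INTER_NEAREST))
E
```

```text
[ 0.52986968 -0.25636956 -0.02631335] [-1.60457745  1.58874752  3.29521487] 14.075
60 257 0.0219
90 257 0.0209
25 218 0.0219
25 297 0.0218
25 257 nan
```

View pics/w10d.png

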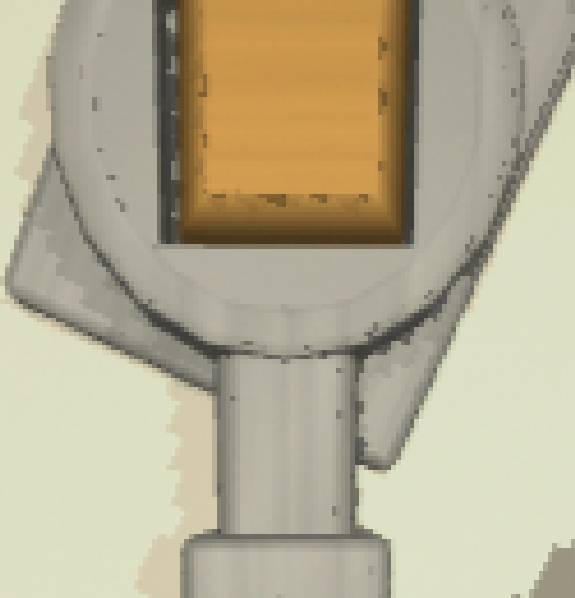

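Request:
arm_command --pt "0 0 0 0 2.5" --pt "0 0 0 0 4.5" --pt "0 0 0 0 4.5" --pt "0 0 -1 0 4.5" --pt "0 0 -4 0 4.5"

```text
time: 14.7
position: [0.5287, -0.2555, 0.0125]
tool_rot: [0.834, -0.552, -0.002, -0.0]
ft_force: [0.6, -0.6, 0.3]
grip_width: 0.0442
```

Request:
arm_command --pt "-2 0 -2 -0.18 4.5" --pt "-5 0 -5 -0.36 4.5" --pt "-8 0 -7 -0.54 4.5" --pt "-10.3 0 -7 -0.72 4.5" --pt "-10.3 0 -7 -0.9 4.5"

```text
time: 15.32
position: [0.4884, -0.1596, 0.0841]
tool_rot: [0.991, -0.13, -0.0, -0.0]
ft_force: [0.0, -0.4, 0.1]
grip_width: 0.045
```

Request:
arm_command --pt "0 0 0 -0.18 4.5" --pt "0 0 0 -0.36 4.5" --pt "0 0 0 -0.54 4.5" --pt "0 0 0 -0.72 4.5" --pt "0 0 0 -0.9 4.5"

```text
time: 15.95
position: [0.4897, -0.1616, 0.0837]
tool_rot: [0.95, 0.313, 0.0, 0.0]
ft_force: [0.5, -0.5, 0.2]
grip_width: 0.0449
```

Request:
arm_command --pt "0 0 0 -0.18 4.5" --pt "0 0 0 -0.36 4.5" --pt "0 0 0 -0.54 4.5" --pt "0 0 0 -0.72 4.5" --pt "0 0 0 -0.9 4.5"

```text
time: 16.58
position: [0.4897, -0.1616, 0.0837]
tool_rot: [0.719, 0.695, 0.0, 0.0]
ft_force: [-0.5, 0.4, 0.8]
grip_width: 0.0453
```

Request:
arm_command --pt "0 0 0 -0.18 4.5" --pt "0 0 0 -0.36 4.5" --pt "0 0 0 -0.44 4.5" --pt "0 0 0 -0.44 4.5"

```text
time: 17.08
position: [0.4897, -0.1616, 0.0836]
tool_rot: [0.553, 0.833, 0.0, 0.0]
ft_force: [-1.0, 0.6, -0.2]
grip_width: 0.0453
```

```bash
python3 - <<'E'
from h import *
im,d=save('wrist','w11');im,d=save('top','t11')
o=robot.get_obs();print(pose()[0],pose()[2],o['ft_force'],o['time'],o['q'][5])
cv2.imwrite('pics/t11c.png',cv2.resize(im[110:240,290:430,::-1],None,fx=4,fy=4,interpolation=cv2.INTER_CUBIC))
go(.4890,-.1613,.075,1.974)
E
```

```text
[ 0.4895969  -0.16151321  0.08343873] 1.969511595045914 [-0.21733102 -0.20275319  0.20554132] 17.175 -0.9343890454661598
shift cm [ 0.04 -0.05  0.84] spin -0.004 rows 1.0 q6now -0.934 q6tgt -0.7218221368795188 t 17.175
```

View pics/w11.png

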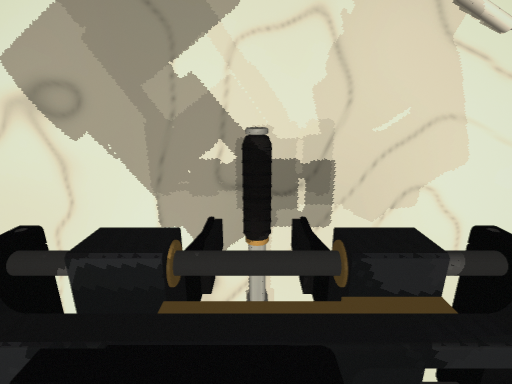

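View pics/t11c.png

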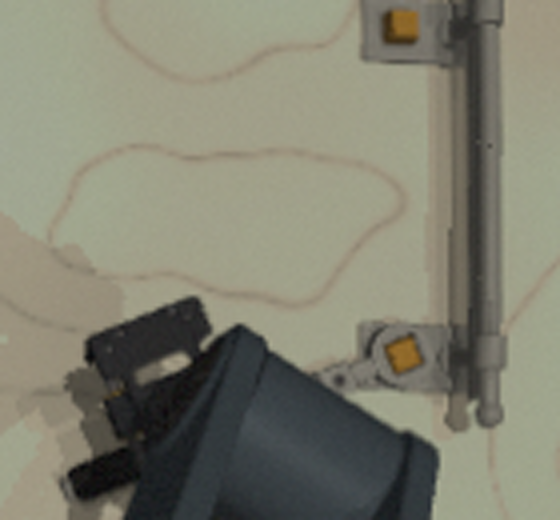

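Request:
arm_command --pt "0 0 3 0 4.5" --pt "0 0 7 0 4.5" --pt "0 0 9.5 0 4.5" --pt "0 0 10.8 0 4.5" --pt "0 0 10.8 0 4.5"

```text
time: 17.8
position: [0.4892, -0.1613, -0.0254]
tool_rot: [0.553, 0.833, -0.0, -0.001]
ft_force: [-0.7, -0.2, -0.2]
grip_width: 0.045
```

Request:
arm_command --pt "0 0 0 0 2" --pt "0 0 0 0 2" --pt "0 0 0 0 2" --pt "0 0 0 0 2" --newtons 15

```text
time: 18.3
position: [0.4901, -0.1618, -0.0241]
tool_rot: [0.553, 0.834, 0.0, 0.001]
ft_force: [-1.1, 0.4, 6.7]
grip_width: 0.0277
```

```bash
cat > arc.py <<'E'
# rows along an arc of radius r (cm) about a centre lying at tool -x, clockwise from above; handle grows away from centre along tool +x
import numpy as np,sys
r=float(sys.argv[1])
for a in map(float,sys.argv[2:]):
    # tool x away from centre, z down, +spin about z: x->y
    print(a,[round(r*(np.cos(a)-1),2),round(r*np.sin(a),2),0,a])
E
python3 arc.py 22.1 .05 .1 .15 .2 .25; python3 -c "
from h import *
o=robot.get_obs();print(pose()[0],pose()[2],o['ft_force'],o['moment'],o['grip_width'],o['time'])"
```

```text
0.05 [np.float64(-0.03), np.float64(1.1), 0, 0.05]
0.1 [np.float64(-0.11), np.float64(2.21), 0, 0.1]
0.15 [np.float64(-0.25), np.float64(3.3), 0, 0.15]
0.2 [np.float64(-0.44), np.float64(4.39), 0, 0.2]
0.25 [np.float64(-0.69), np.float64(5.47), 0, 0.25]
[ 0.49007006 -0.16179838 -0.02405115] 1.970855273287776 [-1.06084657  0.37890431  6.67970219] [-0.0588876   0.1114718   0.04380128] 0.027719364473925843 18.3
```

Request:
arm_command --pt "0 0 -0.15 0 2" --pt "-0.01 0.44 -0.15 0.02 2" --pt "-0.07 1.77 -0.15 0.08 2" --pt "-0.22 3.1 -0.15 0.14 2" --pt "-0.22 3.1 -0.15 0.14 2"

```text
time: 18.92
position: [0.5193, -0.1513, -0.0238]
tool_rot: [0.609, 0.793, -0.0, -0.0]
ft_force: [-1.5, -1.7, -2.5]
grip_width: 0.0279
```

```bash
cat >> h.py <<'E'
def st(b=(.5753,-.3647)):
    o=robot.get_obs();p,R,y=pose(o);v=p[:2]-np.array(b);r=np.linalg.norm(v);a=np.arctan2(v[1],v[0])
    print('t',round(o['time'],2),'r',r.round(4),'ang',a.round(4),'yaw',round(y,4),'z',p[2].round(4),'F tool',(R.T@o['ft_force']).round(2),'M tool',(R.T@o['moment']).round(3),'w',round(o['grip_width'],4))
E
python3 -c "
from h import *
st()"
```

```text
t 18.93 r 0.2207 ang 1.8275 yaw 1.8309 z -0.0238 F tool [-1.31 -1.85  2.52] M tool [ 0.209 -0.408  0.294] w 0.0279
```

Request:
arm_command --pt "-0.03 1.1 0 0.05 2" --pt "-0.11 2.2 0 0.1 2" --pt "-0.11 2.2 0 0.1 2"

```text
time: 19.3
position: [0.5402, -0.147, -0.0237]
tool_rot: [0.648, 0.762, -0.0, -0.0]
ft_force: [-0.4, -1.8, -2.2]
grip_width: 0.0277
```

```bash
python3 -c "
from h import *
st()"
```

```text
t 19.3 r 0.2205 ang 1.7308 yaw 1.7321 z -0.0237 F tool [-1.74 -0.69  2.17] M tool [ 0.187 -0.464  0.09 ] w 0.0277
```

Request:
arm_command --pt "-0.06 1.1 0 0.05 2" --pt "-0.15 2.2 0 0.1 2" --pt "-0.15 2.2 0 0.1 2"

```text
time: 19.68
position: [0.5616, -0.1446, -0.0238]
tool_rot: [0.685, 0.729, -0.0, -0.001]
ft_force: [-0.5, -0.4, -2.2]
grip_width: 0.028
```

```bash
python3 -c "
from h import *
st()"
```

```text
t 19.68 r 0.2205 ang 1.633 yaw 1.6325 z -0.0238 F tool [-0.38 -0.55  2.17] M tool [ 0.096 -0.253  0.052] w 0.028
```

Request:
arm_command --pt "-0.04 1.1 0 0.05 2" --pt "-0.13 2.2 0 0.1 2" --pt "-0.13 2.2 0 0.1 2"

```text
time: 20.05
position: [0.5834, -0.1444, -0.0238]
tool_rot: [0.721, 0.693, -0.0, -0.001]
ft_force: [-0.8, 0.1, -1.9]
grip_width: 0.0279
```

```bash
python3 -c "
from h import *
st()"
```

```text
t 20.05 r 0.2204 ang 1.5342 yaw 1.5325 z -0.0238 F tool [ 0.09 -0.81  1.94] M tool [ 0.023 -0.073  0.   ] w 0.0279
```

Request:
arm_command --pt "-0.02 0.88 0 0.04 2" --pt "-0.07 1.77 0 0.08 2" --pt "-0.07 1.77 0 0.08 2"

```text
time: 20.42
position: [0.6009, -0.1458, -0.0238]
tool_rot: [0.748, 0.664, -0.0, -0.001]
ft_force: [-0.4, 0.6, -1.7]
grip_width: 0.0279
```

```bash
python3 -c "
from h import *
st()"
```

```text
t 20.43 r 0.2204 ang 1.4544 yaw 1.4525 z -0.0238 F tool [ 0.53 -0.47  1.67] M tool [ 0.004 -0.006  0.003] w 0.0279
```

Request:
arm_command --pt "0 0.88 0 0.04 2" --pt "-0.06 1.77 0 0.08 2" --pt "-0.06 1.77 0 0.08 2"

```text
time: 20.8
position: [0.6184, -0.1486, -0.0238]
tool_rot: [0.774, 0.634, -0.0, -0.001]
ft_force: [-0.2, 0.9, -2.8]
grip_width: 0.0281
```

```bash
python3 -c "
from h import *
st()"
```

```text
t 20.8 r 0.2203 ang 1.3737 yaw 1.3722 z -0.0238 F tool [ 0.8  -0.4   2.76] M tool [ 0.091 -0.009  0.027] w 0.0281
```

Request:
arm_command --pt "0 0.88 0 0.04 2" --pt "-0.04 1.77 0 0.08 2" --pt "-0.04 1.77 0 0.08 2"

```text
time: 21.18
position: [0.6357, -0.1528, -0.0238]
tool_rot: [0.798, 0.602, -0.001, -0.001]
ft_force: [-1.0, 0.6, -2.6]
grip_width: 0.0279
```

```bash
python3 -c "
from h import *
st()"
```

```text
t 21.18 r 0.2203 ang 1.2932 yaw 1.292 z -0.0238 F tool [ 0.29 -1.07  2.6 ] M tool [ 0.059 -0.139  0.071] w 0.0279
```

Request:
arm_command --pt "-0.02 0.88 0 0.04 2" --pt "-0.07 1.77 0 0.08 2" --pt "-0.07 1.77 0 0.08 2"

```text
time: 21.55
position: [0.6521, -0.1582, -0.0239]
tool_rot: [0.822, 0.57, -0.001, -0.001]
ft_force: [-1.6, -0.7, -2.5]
grip_width: 0.0276
```

```bash
python3 -c "
from h import *
st()
im,d=save('top','t12');cv2.imwrite('pics/t12c.png',cv2.resize(im[110:240,290:430,::-1],None,fx=4,fy=4,interpolation=cv2.INTER_CUBIC))"
```

```text
t 21.55 r 0.2203 ang 1.2149 yaw 1.2126 z -0.0239 F tool [-1.24 -1.27  2.54] M tool [ 0.12  -0.257  0.029] w 0.0276
```

View pics/t12c.png

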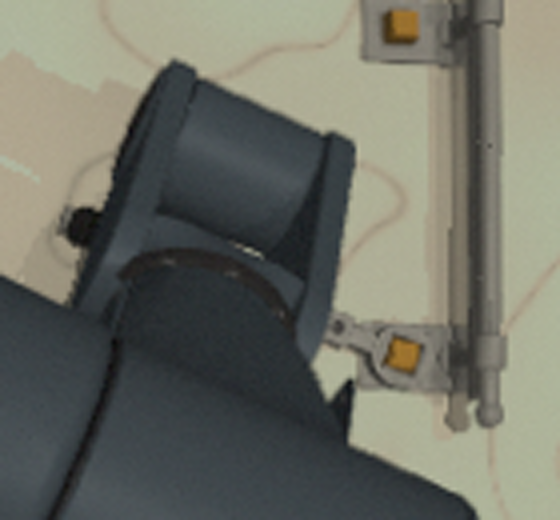

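Request:
arm_command --pt "-0.04 0.88 0 0.04 2" --pt "-0.08 1.33 0 0.06 2" --pt "-0.08 1.33 0 0.06 2"

```text
time: 21.98
position: [0.6629, -0.1626, -0.0239]
tool_rot: [0.839, 0.545, -0.002, -0.002]
ft_force: [-5.0, 1.5, -0.1]
grip_width: 0.0279
```

```bash
python3 -c "
from h import *
st()"
```

```text
t 21.98 r 0.2202 ang 1.1617 yaw 1.1518 z -0.0239 F tool [-0.66 -5.21  0.14] M tool [ 0.878 -0.285  0.045] w 0.0279
```

```bash
python3 arc.py 16.6 .02 .05 .08 .1
```

```text
0.02 [np.float64(-0.0), np.float64(0.33), 0, 0.02]
0.05 [np.float64(-0.02), np.float64(0.83), 0, 0.05]
0.08 [np.float64(-0.05), np.float64(1.33), 0, 0.08]
0.1 [np.float64(-0.08), np.float64(1.66), 0, 0.1]
```

Request:
arm_command --pt "0 0.33 0 0.02 2" --pt "-0.02 0.83 0 0.05 2" --pt "-0.02 0.83 0 0.05 2"

```text
time: 22.35
position: [0.6705, -0.1662, -0.0239]
tool_rot: [0.852, 0.524, -0.002, -0.002]
ft_force: [-5.2, 1.5, 0.0]
grip_width: 0.0279
```

```bash
python3 -c "
from h import *
st()"
```

```text
t 22.35 r 0.2201 ang 1.1238 yaw 1.102 z -0.0239 F tool [-1.06 -5.32 -0.  ] M tool [ 0.737 -0.274  0.059] w 0.0279
```

Request:
arm_command --pt "0 0.33 0 0.02 2" --pt "-0.02 0.75 0 0.045 2" --pt "-0.02 0.75 0 0.045 2"

```text
time: 22.72
position: [0.677, -0.1697, -0.0239]
tool_rot: [0.864, 0.504, -0.002, -0.002]
ft_force: [-4.9, 1.8, 0.2]
grip_width: 0.028
```

```bash
python3 -c "
from h import *
st()
im,d=save('top','t13');im2,d2=save('scene','s13')
a=cv2.resize(im[150:220,340:430,::-1],(450,350),interpolation=cv2.INTER_CUBIC)
b=cv2.resize(im2[284:384,50:190,::-1],(350,250),interpolation=cv2.INTER_CUBIC)
o=np.zeros((350,800,3),np.uint8);o[:,:450]=a;o[:250,450:]=b
cv2.imwrite('pics/t13c.png',o)"
```

```text
t 22.73 r 0.2199 ang 1.0901 yaw 1.0572 z -0.0239 F tool [-0.82 -5.15 -0.12] M tool [ 0.817 -0.257  0.045] w 0.028
```

View pics/t13c.png

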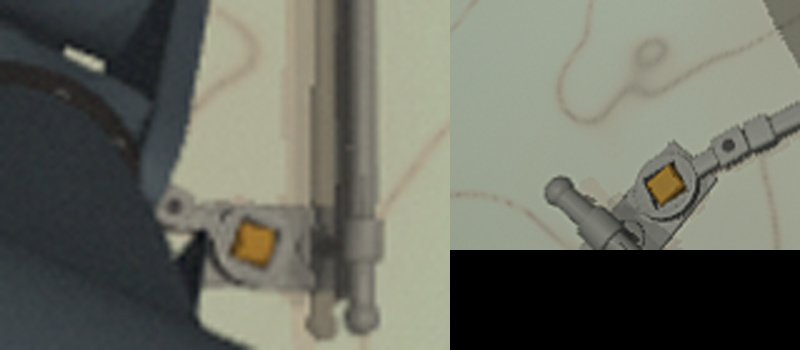

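```bash
python3 -c "
from h import *
a=cv2.imread('pics/s13.png')
cv2.imwrite('pics/s13c.png',cv2.resize(a[300:384,90:230],None,fx=5.6,fy=5.6,interpolation=cv2.INTER_CUBIC))"
```

```text
(no output)
```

View pics/s13c.png

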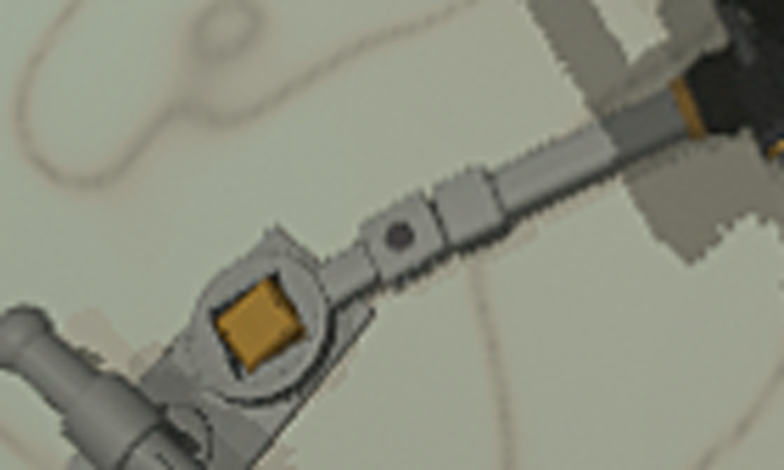

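```bash
python3 - <<'E'
from h import *
m=robot.camera_model('scene')
f=lambda u,v,z:onz(m,90+u/5.6-.5,300+v/5.6-.5,z)
pv=f(400,236,.025);s1=f(687,107,.025);s0=f(505,187,.024);rc=f(262,322,.022)
print(rc,pv,s1,np.linalg.norm(pv-rc),np.linalg.norm(s1-pv))
g=lambda a,b:np.arctan2(b[1]-a[1],b[0]-a[0])
print(g(rc,pv),g(pv,s1),g((.5753,-.3647),pv))
E
```

```text
[ 0.5761128  -0.36354538  0.022     ] [ 0.59691827 -0.31400473  0.025     ] [ 0.65248907 -0.21859108  0.025     ] 0.05381583205184184 0.11041683839137091
1.1731958438716248 1.0434038084406043 1.1677102326689204
```

```bash
python3 arc.py 16.6 -.04 -.08 -.12 -.14
```

```text
-0.04 [np.float64(-0.01), np.float64(-0.66), 0, -0.04]
-0.08 [np.float64(-0.05), np.float64(-1.33), 0, -0.08]
-0.12 [np.float64(-0.12), np.float64(-1.99), 0, -0.12]
-0.14 [np.float64(-0.16), np.float64(-2.32), 0, -0.14]
```

Request:
arm_command --pt "-0.01 -0.66 0 -0.04 2" --pt "-0.05 -1.33 0 -0.08 2" --pt "-0.12 -2.0 0 -0.12 2" --pt "-0.12 -2.0 0 -0.12 2"

```text
time: 23.32
position: [0.6588, -0.1608, -0.0239]
tool_rot: [0.832, 0.555, -0.002, -0.002]
ft_force: [-5.6, 0.7, -0.2]
grip_width: 0.0276
```

```bash
python3 -c "
from h import *
st()"
```

```text
t 23.32 r 0.2203 ang 1.1822 yaw 1.1775 z -0.0239 F tool [-1.44 -5.43  0.2 ] M tool [ 0.904 -0.191 -0.092] w 0.0276
```

Request:
arm_command --pt "0 -0.25 0 -0.015 2" --pt "0 -0.5 0 -0.03 2" --pt "0 -0.5 0 -0.03 2"

```text
time: 23.7
position: [0.6567, -0.1599, -0.0237]
tool_rot: [0.824, 0.567, -0.0, -0.001]
ft_force: [-4.6, 2.2, -1.9]
grip_width: 0.0278
```

```bash
python3 -c "
from h import *
st()"
```

```text
t 23.7 r 0.2204 ang 1.1927 yaw 1.205 z -0.0237 F tool [ 0.4  -5.08  1.95] M tool [ 0.828 -0.059  0.458] w 0.0278
```

Request:
arm_command --pt "0 -0.2 0 0.01 2" --pt "0 -0.3 0 0.01 2" --pt "0 -0.3 0 0.01 2"

```text
time: 24.08
position: [0.6558, -0.1597, -0.0231]
tool_rot: [0.826, 0.563, 0.001, 0.001]
ft_force: [-0.4, 0.0, -3.4]
grip_width: 0.028
```

```bash
python3 -c "
from h import *
st()"
```

```text
t 24.07 r 0.2203 ang 1.1966 yaw 1.1967 z -0.0231 F tool [-0.11 -0.43  3.39] M tool [ 0.163  0.036 -0.123] w 0.028
```

Request:
arm_command --pt "0 0 0 0 4.5" --pt "0 0 0 0 4.5" --pt "0 0 0 0 4.5" --pt "0 0 -2 0 4.5" --pt "0 0 -5 0 4.5"

```text
time: 24.7
position: [0.6541, -0.159, 0.0273]
tool_rot: [0.827, 0.563, -0.0, -0.0]
ft_force: [0.2, -0.8, 0.9]
grip_width: 0.0449
```

Request:
arm_command --pt "-3 0 0 0 4.5" --pt "-7 0 0 0 4.5" --pt "-10.3 0 0 0 4.5" --pt "-10.3 0 0 0 4.5" --pt "-10.3 0 0 0 4.5"

```text
time: 25.32
position: [0.6172, -0.2547, 0.0275]
tool_rot: [0.827, 0.563, 0.0, 0.0]
ft_force: [-0.3, 0.9, 0.1]
grip_width: 0.0453
```

```bash
python3 -c "
from h import *
st()
im,d=save('wrist','w14');im2,d2=save('scene','s14')
cv2.imwrite('pics/s14c.png',cv2.resize(im2[284:384,60:240,::-1],None,fx=4,fy=4,interpolation=cv2.INTER_CUBIC))"
```

```text
t 25.32 r 0.1177 ang 1.2065 yaw 1.1955 z 0.0275 F tool [ 0.74 -0.59 -0.05] M tool [ 0.109 -0.106 -0.012] w 0.0453
```

View pics/w14.png

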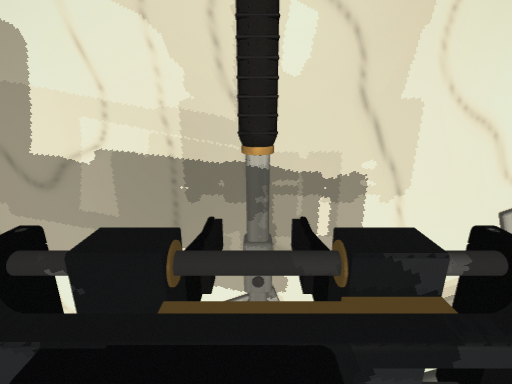

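View pics/s14c.png

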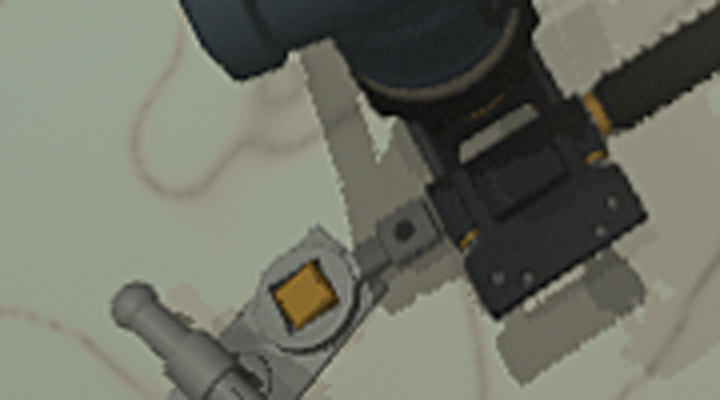

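Request:
arm_command --pt "0 0.05 2 0 4.5" --pt "0 0.05 4 0 4.5" --pt "0 0.05 5.3 0 4.5" --pt "0 0.05 5.3 0 4.5"

```text
time: 25.92
position: [0.6164, -0.2545, -0.0284]
tool_rot: [0.826, 0.563, -0.001, -0.001]
ft_force: [0.0, 0.2, 0.1]
grip_width: 0.0451
```

Request:
arm_command --pt "0 0 0 0 0" --pt "0 0 0 0 0" --pt "0 0 0 0 0" --pt "0 0 0 0 0" --pt "0 0 0 0 0" --newtons 40

```text
time: 26.55
position: [0.6175, -0.2554, -0.026]
tool_rot: [0.826, 0.563, 0.0, 0.0]
ft_force: [-0.7, 0.6, 1.9]
grip_width: 0.0177
```

```bash
python3 -c "
from h import *
st()"
```

```text
t 26.55 r 0.1172 ang 1.2027 yaw 1.1961 z -0.026 F tool [ 0.26 -0.87 -1.91] M tool [ 0.086 -0.128 -0.122] w 0.0177
```

Gripped. I'll lift it straight off.

Request:
arm_command --pt "0 0 -0.4 0 0" --pt "0 0 -1 0 0" --pt "0 0 -2 0 0" --pt "0 0 -3.5 0 0" --pt "0 0 -3.5 0 0"

```text
time: 27.18
position: [0.6151, -0.2583, 0.0089]
tool_rot: [0.826, 0.563, -0.003, 0.001]
ft_force: [-4.9, -8.7, -8.2]
grip_width: 0.0177
```

```bash
python3 -c "
from h import *
st()"
```

```text
t 27.18 r 0.1136 ang 1.2134 yaw 1.1969 z 0.0089 F tool [-9.87 -1.31  8.23] M tool [ 0.142 -1.724 -0.228] w 0.0177
```

Request:
arm_command --pt "0 0 -2 0 0" --pt "0 0 -5 0 0" --pt "0 0 -8 0 0" --pt "0 0 -9 0 0" --pt "0 0 -9 0 0"

```text
time: 27.8
position: [0.6175, -0.2549, 0.0993]
tool_rot: [0.827, 0.563, 0.0, 0.0]
ft_force: [0.8, 0.6, -4.8]
grip_width: 0.0179
```

```bash
python3 -c "
from h import *
st();save('wrist','w15');im2,d2=save('scene','s15')
go(.4912,.2761,.10,-.148+np.pi)"
```

```text
t 27.8 r 0.1176 ang 1.2041 yaw 1.1956 z 0.0993 F tool [0.83 0.49 4.75] M tool [ 0.038 -0.095  0.02 ] w 0.0179
shift cm [ 44.77 -31.06  -0.15] spin -1.798 rows 10.0 q6now -0.184 q6tgt -0.9107162215655982 t 27.9
```

View pics/s15.png

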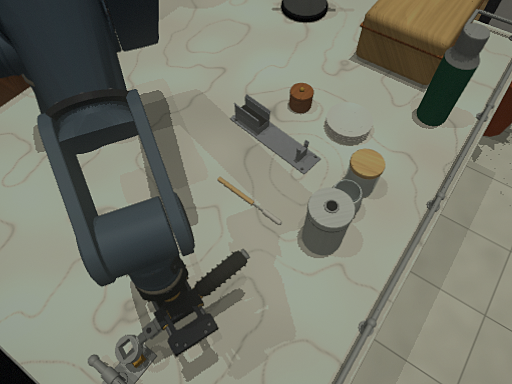

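View pics/w15.png

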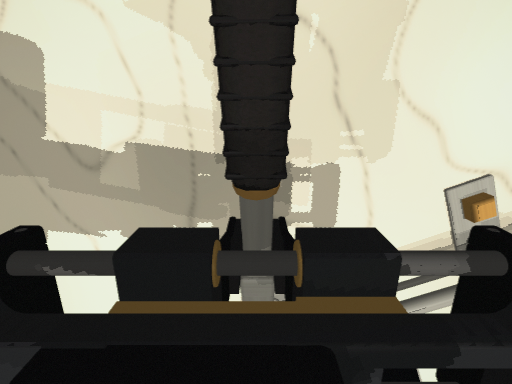

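```bash
python3 - <<'E'
from h import *
z=np.load('pics/w15.npz');P,U,V=cloud(z,'wrist',200,310,0,220);p,R,_=pose()
T=(P-p)@R
for v in range(5,218,15):
    r=T[v,50:64];print(v,np.nanmedian(r,0).round(4),'wz',np.nanmedian(P[v,50:64,2]).round(4))
# scene depth on ring
m=robot.camera_model('scene');s=np.load('pics/s15.npz')
cv2.imwrite('pics/s15c.png',cv2.resize(s['im'][240:384,80:260,::-1],None,fx=4,fy=4,interpolation=cv2.INTER_CUBIC))
for u,v in ((121,341),(123,356),(138,335),(152,326)): print(atd(m,u,v,s['d'][v,u]).round(4))
E
```

```text
5 [ 0.1075  0.0007 -0.1003] wz 0.1977
20 [ 0.1039  0.0007 -0.099 ] wz 0.1964
35 [ 0.1002  0.0007 -0.0971] wz 0.1946
50 [ 0.0961  0.0006 -0.0957] wz 0.1932
65 [ 0.0918  0.0007 -0.0938] wz 0.1912
80 [ 0.0872  0.0007 -0.0921] wz 0.1895
95 [ 0.0823  0.0007 -0.09  ] wz 0.1875
110 [ 0.0771  0.0007 -0.0878] wz 0.1852
125 [ 0.0714  0.0007 -0.0852] wz 0.1826
140 [ 0.0654  0.0007 -0.0832] wz 0.1806
155 [ 0.0589  0.0007 -0.0807] wz 0.1782
170 [ 0.0517  0.0007 -0.0777] wz 0.1751
185 [ 0.0438  0.0008 -0.0738] wz 0.1712
200 [ 0.0332  0.0008 -0.0641] wz 0.1615
215 [ 0.0233  0.0008 -0.0599] wz 0.1573
[ 0.5591 -0.3579  0.0993]
[ 0.5768 -0.3747  0.088 ]
[ 0.5808 -0.3325  0.1101]
[ 0.5954 -0.3068  0.1241]
```

View pics/s15c.png

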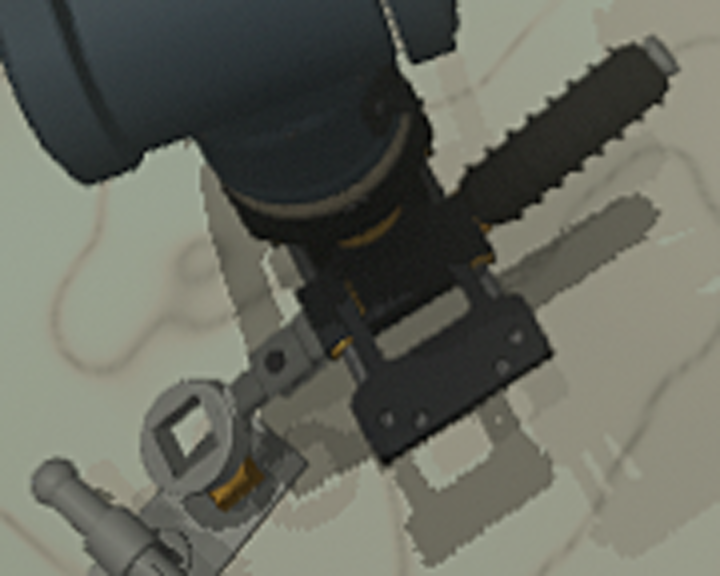

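```bash
python3 -c "
from h import *
go(.53,-.17,.10,2.54)"
```

```text
shift cm [  4.68 -11.11  -0.23] spin -1.344 rows 8.0 q6now -0.184 q6tgt -1.2795910803374548 t 27.9
```

Request:
arm_command --pt "1.2 -2.8 0 -0.17 0" --pt "2.4 -5.6 0 -0.34 0" --pt "3.6 -8.4 0 -0.51 0" --pt "4.7 -11.1 0 -0.68 0" --pt "4.7 -11.1 0 -0.85 0"

```text
time: 28.52
position: [0.5272, -0.1675, 0.0969]
tool_rot: [0.518, 0.855, 0.0, -0.004]
ft_force: [0.8, -0.1, -4.6]
grip_width: 0.0175
```

Request:
arm_command --pt "0 0 1 -0.17 0" --pt "0 0 3 -0.34 0" --pt "0 0 4 -0.5 0" --pt "0 0 4 -0.5 0"

```text
time: 29.02
position: [0.5298, -0.1699, 0.0567]
tool_rot: [0.294, 0.956, 0.001, -0.002]
ft_force: [-0.4, -0.6, -4.7]
grip_width: 0.0179
```

```bash
python3 -c "
from h import *
st();im,d=save('top','t16')"
```

```text
t 29.02 r 0.2001 ang 1.8005 yaw 2.5438 z 0.0567 F tool [-0.03 -0.73  4.69] M tool [-0.004 -0.016  0.036] w 0.0179
```

View pics/t16.png

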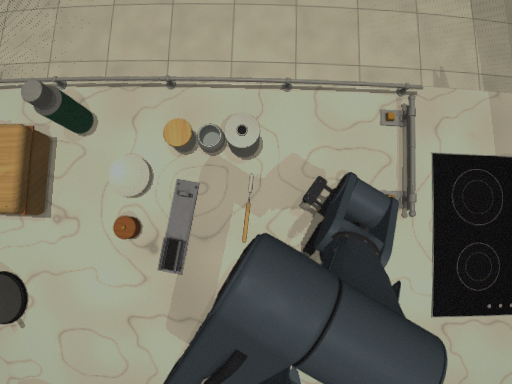

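Request:
arm_command --pt "0 0 1 0 0" --pt "0 0 2 0 0" --pt "0 0 3 0 0" --pt "0 0 3.5 0 0" --pt "0 0 4 0 0" --newtons 12

```text
time: 29.7
position: [0.5312, -0.1707, 0.0182]
tool_rot: [0.294, 0.956, 0.0, -0.0]
ft_force: [-0.3, 0.8, -3.1]
grip_width: 0.0181
```

```bash
python3 -c "
from h import *
st()"
```

```text
t 29.7 r 0.1989 ang 1.7945 yaw 2.5457 z 0.0182 F tool [0.71 0.44 3.08] M tool [ 0.004 -0.016  0.001] w 0.0181
```

Request:
arm_command --pt "0 0 0.5 0 0" --pt "0 0 1 0 0" --pt "0 0 1.5 0 0" --pt "0 0 2 0 0" --pt "0 0 2.5 0 0"

```text
time: 30.32
position: [0.5313, -0.1708, -0.0068]
tool_rot: [0.294, 0.956, -0.0, 0.0]
ft_force: [-0.3, 0.0, -3.7]
grip_width: 0.018
```

```bash
python3 -c "
from h import *
st()"
```

```text
t 30.32 r 0.1988 ang 1.7942 yaw 2.5458 z -0.0068 F tool [ 0.28 -0.13  3.69] M tool [ 0.05  -0.026  0.034] w 0.018
```

Request:
arm_command --pt "0 0 0.5 0 0" --pt "0 0 1 0 0" --pt "0 0 1.5 0 0" --pt "0 0 1.7 0 0"

```text
time: 30.82
position: [0.5311, -0.1708, -0.0238]
tool_rot: [0.294, 0.956, 0.0, -0.0]
ft_force: [-0.1, 0.7, -3.2]
grip_width: 0.0182
```

```bash
python3 - <<'E'
from h import *
st();save('wrist','w17')
z=np.load('pics/w17.npz');P,U,V=cloud(z,'wrist',200,310,0,220)
for v in range(5,218,25): print(v,np.nanmedian(P[v,50:64],0).round(4))
E
```

```text
t 30.82 r 0.1989 ang 1.7949 yaw 2.5458 z -0.0238 F tool [0.47 0.55 3.18] M tool [ 0.045 -0.064  0.045] w 0.0182
5 [ 0.432  -0.1036  0.036 ]
30 [ 0.4397 -0.1088  0.0354]
55 [ 0.448  -0.1144  0.0346]
80 [ 0.4567 -0.1203  0.0346]
105 [ 0.4658 -0.1265  0.034 ]
130 [ 0.4756 -0.1331  0.0333]
155 [ 0.4858 -0.1401  0.0328]
180 [ 0.4981 -0.1484  0.0262]
205 [ 0.5104 -0.1567  0.0255]
```

View pics/w17.png

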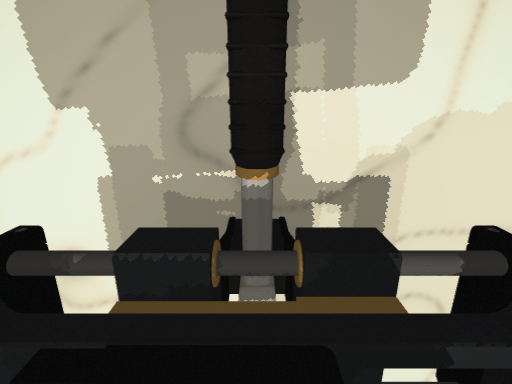

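Request:
arm_command --pt "0 0 0.1 0 2.5" --pt "0 0 0.1 0 4.5" --pt "0 0 0 0 4.5" --pt "0 0 -3 0 4.5" --pt "0 0 -7 0 4.5"

```text
time: 31.5
position: [0.5305, -0.1705, 0.0467]
tool_rot: [0.294, 0.956, 0.0, -0.001]
ft_force: [0.6, 0.0, 0.6]
grip_width: 0.0444
```

Request:
arm_command --pt "0 0 -3 0.18 4.5" --pt "0 0 -5 0.36 4.5" --pt "0 0 -5 0.54 4.5" --pt "0 0 -5 0.72 4.5" --pt "0 0 -5 0.9 4.5"

```text
time: 32.12
position: [0.5313, -0.1708, 0.0971]
tool_rot: [0.682, 0.731, 0.0, 0.0]
ft_force: [0.5, 0.7, -0.3]
grip_width: 0.045
```

Request:
arm_command --pt "0 0 0 0.18 4.5" --pt "0 0 0 0.36 4.5" --pt "0 0 0 0.54 4.5" --pt "0 0 0 0.72 4.5" --pt "0 0 0 0.9 4.5"

```text
time: 32.75
position: [0.5312, -0.1708, 0.0969]
tool_rot: [0.932, 0.362, 0.0, 0.0]
ft_force: [-0.4, 0.1, -0.3]
grip_width: 0.0453
```

Request:
arm_command --pt "0 0 0 0.18 4.5" --pt "0 0 0 0.36 4.5" --pt "0 0 0 0.54 4.5" --pt "0 0 0 0.72 4.5" --pt "0 0 0 0.9 4.5"

```text
time: 33.38
position: [0.5312, -0.1708, 0.0969]
tool_rot: [0.997, -0.08, 0.0, 0.0]
ft_force: [0.5, -0.0, -0.5]
grip_width: 0.0447
```

Request:
arm_command --pt "0 0 0 0.18 4.5" --pt "0 0 0 0.36 4.5" --pt "0 0 0 0.44 4.5" --pt "0 0 0 0.44 4.5"

```text
time: 33.88
position: [0.5312, -0.1708, 0.0969]
tool_rot: [0.956, -0.292, 0.0, 0.0]
ft_force: [0.1, 0.5, -0.5]
grip_width: 0.0454
```

```bash
python3 - <<'E'
from h import *
st();save('wrist','w18')
z=np.load('pics/w18.npz');P,U,V=cloud(z,'wrist',200,315,0,225);p,R,_=pose();T=(P-p)@R
for v in range(5,225,10):
    k=P[v,:,2]>.012
    if k.any():
        u=U[0][k];print(v,u.min(),u.max(),'y',np.nanmean([T[v,u.min()-200,1],T[v,u.max()-200,1]]).round(4),'x',np.nanmedian(T[v][k][:,0]).round(4),'z',np.nanmedian(P[v][k][:,2]).round(4))
E
```

```text
t 33.88 r 0.1988 ang 1.7944 yaw -0.5932 z 0.0969 F tool [-0.23 -0.48  0.45] M tool [-0.071 -0.151  0.027] w 0.0454
35 243 270 y -0.0003 x 0.1424 z 0.0157
45 234 280 y 0.0003 x 0.1343 z 0.0157
55 231 283 y 0.0002 x 0.1258 z 0.0161
65 231 283 y 0.0002 x 0.1173 z 0.0168
75 235 279 y 0.0002 x 0.1086 z 0.017
85 244 269 y -0.0003 x 0.0998 z 0.0174
95 249 265 y 0.0002 x 0.0909 z 0.0166
105 249 264 y -0.0003 x 0.0818 z 0.0166
115 245 269 y 0.0003 x 0.0725 z 0.0191
125 245 268 y -0.0003 x 0.0631 z 0.0195
135 246 268 y 0.0003 x 0.0534 z 0.0189
145 245 268 y -0.0003 x 0.0441 z 0.0229
155 245 268 y -0.0003 x 0.0343 z 0.0231
165 249 265 y 0.0003 x 0.0238 z 0.0213
175 248 265 y -0.0002 x 0.0135 z 0.0216
185 248 265 y -0.0002 x 0.0031 z 0.0222
195 248 265 y -0.0003 x -0.0077 z 0.0221
205 248 264 y -0.0008 x -0.0185 z 0.0227
215 249 264 y -0.0002 x -0.0297 z 0.0229
```

View pics/w18.png

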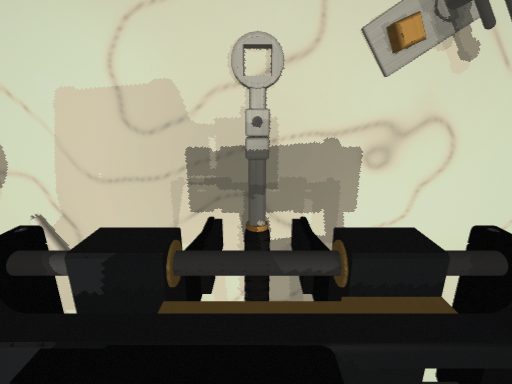

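Request:
arm_command --pt "0.25 0 4 0.0 4.5" --pt "0.25 0 9 0.0 4.5" --pt "0.25 0 11.5 0.0 4.5" --pt "0.25 0 12.3 0 4.5" --pt "0.25 0 12.3 0 4.5"

```text
time: 34.55
position: [0.5334, -0.1723, -0.0264]
tool_rot: [0.956, -0.292, 0.0, 0.0]
ft_force: [0.5, 0.1, 0.8]
grip_width: 0.0447
```

Request:
arm_command --pt "0 0 0 0 0" --pt "0 0 0 0 0" --pt "0 0 0 0 0" --pt "0 0 0 0 0" --pt "0 0 0 0 0" --newtons 50

```text
time: 35.17
position: [0.5336, -0.1724, -0.0259]
tool_rot: [0.956, -0.293, 0.0, 0.0]
ft_force: [-1.3, 0.1, 5.1]
grip_width: 0.0176
```

Request:
arm_command --pt "0 0 -1 0 0" --pt "0 0 -4 0 0" --pt "0 0 -8 0 0" --pt "0 0 -11.5 0 0" --pt "0 0 -11.5 0 0"

```text
time: 35.8
position: [0.5349, -0.173, 0.0908]
tool_rot: [0.956, -0.293, 0.003, 0.001]
ft_force: [0.4, 0.1, -4.8]
grip_width: 0.0176
```

```bash
python3 - <<'E'
from h import *
st();save('wrist','w19')
z=np.load('pics/w19.npz');P,U,V=cloud(z,'wrist',200,315,0,215);p,R,_=pose();T=(P-p)@R
for v in list(range(0,215,15)):
    k=P[v,:,2]>.09
    if k.any():
        u=U[0][k];print(v,u.min(),u.max(),'x',np.nanmedian(T[v][k][:,0]).round(4),'z',np.nanmedian(P[v][k][:,2]).round(4))
im=z['im'];cv2.imwrite('pics/w19d.png',cv2.resize(im[0:130,195:320,::-1],None,fx=4.6,fy=4.6,interpolation=cv2.INTER_NEAREST))
go(.4912,.2761,.089,-.149)
E
```

```text
t 35.8 r 0.1959 ang 1.7785 yaw -0.594 z 0.0908 F tool [ 0.19 -0.31  4.79] M tool [-0.103 -0.131  0.01 ] w 0.0176
0 211 302 x 0.1318 z 0.1216
15 208 306 x 0.1222 z 0.1312
30 208 305 x 0.1155 z 0.1316
45 213 301 x 0.1089 z 0.1314
60 221 293 x 0.1019 z 0.1319
75 237 276 x 0.0949 z 0.1308
90 242 271 x 0.0875 z 0.1314
105 242 271 x 0.08 z 0.1317
120 235 278 x 0.0723 z 0.1339
135 235 278 x 0.0645 z 0.1344
150 235 278 x 0.0564 z 0.1343
165 237 276 x 0.0484 z 0.1359
180 236 277 x 0.0404 z 0.1379
195 236 277 x 0.0318 z 0.1382
210 242 271 x 0.0221 z 0.1362
shift cm [-28.59 -34.79  -0.04] spin -0.445 rows 8.0 q6now 1.653 q6tgt 2.231876432024195 t 35.85
```

View pics/w19d.png

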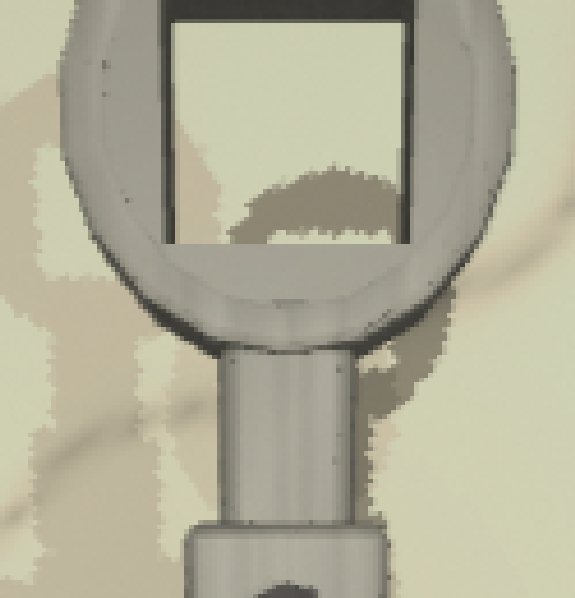

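Request:
arm_command --pt "-3 -3.5 0 -0.05 0" --pt "-6.5 -7.7 0 -0.1 0" --pt "-10 -12 0 -0.15 0" --pt "-13.5 -16.3 0 -0.2 0" --pt "-17 -20.6 0 -0.25 0"

```text
time: 36.48
position: [0.5055, 0.0953, 0.0864]
tool_rot: [0.985, -0.171, -0.002, 0.0]
ft_force: [1.3, 0.2, -5.1]
grip_width: 0.0176
```

```bash
python3 - <<'E'
from h import *
go(.4897,.2763,.090,-.149)
E
```

```text
shift cm [ -7.58 -16.51  -0.35] spin -0.194 rows 3.0 q6now 1.883 q6tgt 2.233493685099445 t 36.475
```

Request:
arm_command --pt "-2 -4.5 0 -0.05 0" --pt "-4 -9 0 -0.1 0" --pt "-6 -13 0 -0.15 0" --pt "-7.5 -16.4 0 -0.194 0" --pt "-7.5 -16.4 0 -0.194 0"

```text
time: 37.1
position: [0.4902, 0.2754, 0.0862]
tool_rot: [0.997, -0.073, -0.002, 0.001]
ft_force: [0.0, -0.4, -5.3]
grip_width: 0.0173
```

Request:
arm_command --pt "0 0 0 0 0" --pt "0 0 0 0 0"

```text
time: 37.35
position: [0.4919, 0.272, 0.0876]
tool_rot: [0.997, -0.076, -0.001, 0.001]
ft_force: [0.5, -0.2, -4.2]
grip_width: 0.0172
```

```bash
python3 - <<'E'
from h import *
st();im,d=save('wrist','w20');go(.4897,.2763,.008,-.149)
E
```

```text
t 37.35 r 0.6422 ang 1.701 yaw -0.1518 z 0.0876 F tool [0.56 0.07 4.22] M tool [-0.066 -0.189 -0.038] w 0.0172
shift cm [-0.3  -0.39  7.99] spin -0.003 rows 2.0 q6now 2.029 q6tgt 2.233493685099445 t 37.4
```

View pics/w20.png

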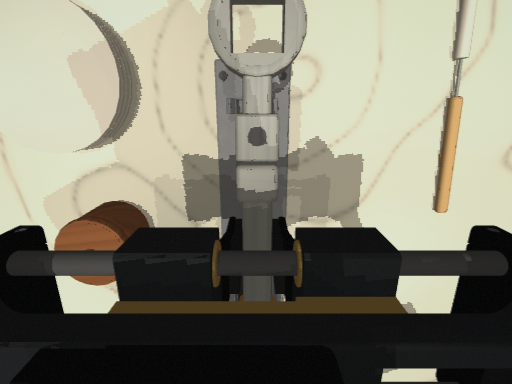

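Request:
arm_command --pt "-0.3 -0.39 0 0 0" --pt "-0.3 -0.39 1.5 0 0" --pt "-0.3 -0.39 3 0 0" --pt "-0.3 -0.39 3 0 0" --pt "-0.3 -0.39 3 0 0"

```text
time: 38.02
position: [0.4901, 0.2776, 0.0582]
tool_rot: [0.997, -0.075, -0.0, 0.0]
ft_force: [-0.3, -0.1, -3.9]
grip_width: 0.0171
```

```bash
python3 - <<'E'
from h import *
st();im,d=save('wrist','w21');go(.4897,.2763,.008,-.149)
E
```

```text
t 38.02 r 0.648 ang 1.7027 yaw -0.1502 z 0.0582 F tool [-0.29  0.13  3.87] M tool [-0.051 -0.129  0.017] w 0.0171
shift cm [-0.05  0.16  5.05] spin -0.001 rows 1.0 q6now 2.038 q6tgt 2.233493685099445 t 38.075
```

View pics/w21.png

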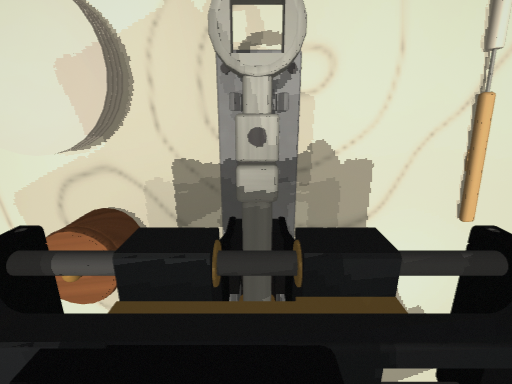

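Request:
arm_command --pt "-0.05 0.15 1.5 0 0" --pt "-0.05 0.15 3 0 0" --pt "-0.05 0.15 4 0 0" --pt "-0.05 0.15 4.4 0 0" --pt "-0.05 0.15 4.4 0 0"

```text
time: 38.7
position: [0.4892, 0.2762, 0.0141]
tool_rot: [0.997, -0.075, -0.0, 0.0]
ft_force: [-0.6, -0.1, -3.8]
grip_width: 0.0178
```

```bash
python3 - <<'E'
from h import *
st();im,d=save('wrist','w22')
z=np.load('pics/w22.npz');P,U,V=cloud(z,'wrist',200,315,0,215)
for v in (20,40,60,85,125,205): 
    k=P[v,:,2]>.03;print(v,np.nanmedian(P[v][k],0).round(4))
E
```

```text
t 38.7 r 0.6467 ang 1.7043 yaw -0.1502 z 0.0141 F tool [-0.53  0.14  3.79] M tool [-0.093 -0.116  0.007] w 0.0178
20 [0.609  0.2446 0.0566]
40 [0.6003 0.2593 0.057 ]
60 [0.5902 0.2606 0.0569]
85 [0.5785 0.2629 0.0565]
125 [0.5585 0.2659 0.0594]
205 [0.5145 0.2725 0.0615]
```

View pics/w22.png

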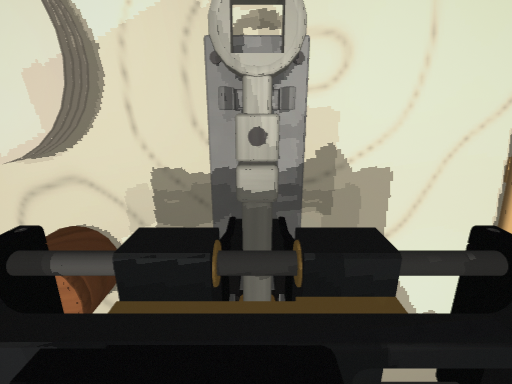

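Request:
arm_command --pt "0 0 0.2 0 0" --pt "0 0 0.45 0 0" --pt "0 0 0.45 0 0"

```text
time: 39.12
position: [0.4893, 0.2762, 0.01]
tool_rot: [0.997, -0.075, -0.0, 0.0]
ft_force: [0.4, -0.4, -2.9]
grip_width: 0.0175
```

Request:
arm_command --pt "0 0 0.1 0 0" --pt "0 0 0.2 0 0" --pt "0 0 0.2 0 0"

```text
time: 39.5
position: [0.4894, 0.2763, 0.0082]
tool_rot: [0.997, -0.075, 0.0, -0.0]
ft_force: [-0.8, 0.5, -2.0]
grip_width: 0.0178
```

Request:
arm_command --pt "0 0 0.1 0 0" --pt "0 0 0.15 0 0" --pt "0 0 0.15 0 0"

```text
time: 39.88
position: [0.4893, 0.2764, 0.0069]
tool_rot: [0.997, -0.075, 0.0, -0.0]
ft_force: [-2.2, 0.0, 1.6]
grip_width: 0.0176
```

Request:
arm_command --pt "0 0 0 0 2.5" --pt "0 0 0 0 4.5" --pt "0 0 0 0 4.5" --pt "0 0 -1 0 4.5" --pt "0 0 -4 0 4.5"

```text
time: 40.5
position: [0.4882, 0.2758, 0.0462]
tool_rot: [0.997, -0.075, -0.002, 0.001]
ft_force: [0.6, -0.0, 0.5]
grip_width: 0.0444
```

Request:
arm_command --pt "0 0 -4 0 4.5" --pt "0 0 -9 0 4.5" --pt "0 0 -14 0 4.5" --pt "0 0 -14.5 0 4.5" --pt "0 0 -14.5 0 4.5"

```text
time: 41.12
position: [0.489, 0.2762, 0.1919]
tool_rot: [0.997, -0.075, 0.0, -0.0]
ft_force: [-1.7, 0.4, 0.5]
grip_width: 0.0452
```

```bash
python3 - <<'E'
from h import *
st();save('wrist','w23');save('scene','s23')
z=np.load('pics/w23.npz');P,U,V=cloud(z,'wrist',215,300,40,215)
m=robot.camera_model('wrist')
for v in range(40,215,8):
    r=P[v-40];k=r[:,2]>0.042;u=U[0][k]
    if k.any(): a=onz(m,u.min()-.5,v,.054,z['E']);b=onz(m,u.max()+.5,v,.054,z['E']);print(v,((a+b)/2)[:2].round(4),np.linalg.norm(a-b).round(4),np.nanmedian(r[k,2]).round(4))
E
```

```text
t 41.12 r 0.6466 ang 1.7046 yaw -0.1502 z 0.1919 F tool [-1.69 -0.14 -0.51] M tool [-0.111 -0.185  0.056] w 0.0452
48 [0.629  0.2545] 0.0022 0.0501
56 [0.6211 0.2557] 0.0355 0.0503
64 [0.613  0.2569] 0.0448 0.0507
72 [0.6048 0.2581] 0.0474 0.0506
80 [0.5965 0.2594] 0.0455 0.05
88 [0.5881 0.2607] 0.0344 0.0507
96 [0.5795 0.262 ] 0.0162 0.0491
104 [0.5708 0.2639] 0.0407 0.0503
112 [0.5619 0.2646] 0.0235 0.0515
120 [0.5529 0.266 ] 0.0237 0.0519
128 [0.5437 0.2674] 0.0239 0.0518
136 [0.5344 0.2688] 0.0241 0.054
144 [0.525  0.2702] 0.0243 0.0546
152 [0.5153 0.2717] 0.0196 0.0531
160 [0.5056 0.2731] 0.0173 0.0527
168 [0.4956 0.2746] 0.0174 0.0527
176 [0.4855 0.2762] 0.0176 0.0527
184 [0.4752 0.2777] 0.0177 0.0525
192 [0.4647 0.2793] 0.0179 0.0528
200 [0.4541 0.2809] 0.018 0.0529
208 [0.4432 0.2826] 0.0234 0.0545
```

View pics/w23.png

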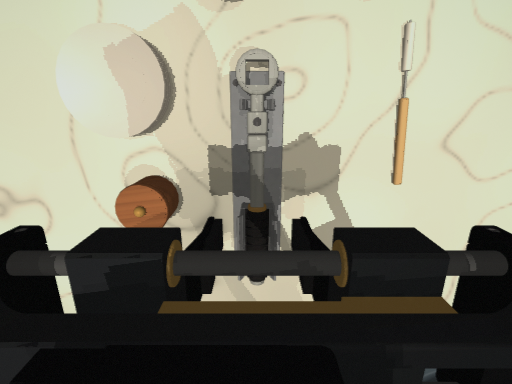

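View pics/s23.png

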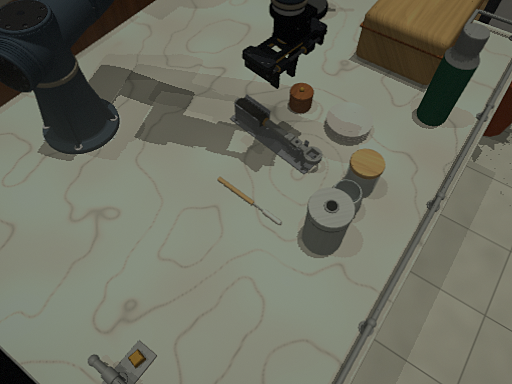

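```bash
python3 - <<'E'
from h import *
save('top','t23')
def bx(f,cam,r):
    z=np.load(f'pics/{f}.npz');im=z['im'];m=robot.camera_model(cam);h=cv2.cvtColor(im,cv2.COLOR_RGB2HSV);k=cv2.inRange(h,(10,110,60),(28,255,255));q=np.zeros_like(k);q[r[0]:r[1],r[2]:r[3]]=k[r[0]:r[1],r[2]:r[3]]
    c=max(cv2.findContours(q,cv2.RETR_EXTERNAL,cv2.CHAIN_APPROX_NONE)[0],key=cv2.contourArea)
    W=np.array([onz(m,*p[0],.023)[:2] for p in c],np.float32);rr=cv2.minAreaRect(W*1000);print(f,rr)
for f in ('scene0','s13','s14','s15','s23'): bx(f,'scene',(340,384,120,165))
for f in ('top0','t11','t12','t13','t16','t23'): bx(f,'top',(185,210,380,400))
t=lambda f:cv2.resize(cv2.imread(f'pics/{f}.png')[335:384,110:170],(260,212),interpolation=cv2.INTER_CUBIC)
cv2.imwrite('pics/cmp.png',np.hstack([t('scene0'),t('s14'),t('s23')]))
E
```

```text
scene0 ((575.5968017578125, -364.8499450683594), (22.121109008789062, 21.779556274414062), 22.431427001953125)
s13 ((576.0001220703125, -365.10272216796875), (23.483959197998047, 24.966093063354492), 69.8561019897461)
s14 ((576.8836669921875, -365.3175964355469), (22.304426193237305, 25.168947219848633), 76.02367401123047)
s15 ((585.0135498046875, -367.74298095703125), (20.20184898376465, 12.093668937683105), 76.65592956542969)
s23 ((575.7844848632812, -364.9482421875), (22.22243881225586, 22.481876373291016), 78.781005859375)
top0 ((575.7099609375, -360.8039245605469), (21.972318649291992, 21.700525283813477), 22.455289840698242)
t11 ((575.4815673828125, -361.45721435546875), (21.707923889160156, 23.992202758789062), 27.12397003173828)
t12 ((575.6454467773438, -360.91070556640625), (23.842370986938477, 22.459352493286133), 73.4370346069336)
t13 ((575.6454467773438, -360.91070556640625), (23.842370986938477, 22.459352493286133), 73.4370346069336)
t16 ((583.7330932617188, -361.7596435546875), (22.062776565551758, 5.432054042816162), 80.54630279541016)
t23 ((575.519775390625, -358.8184814453125), (25.493602752685547, 23.144607543945312), 77.79225158691406)
```

View pics/cmp.png

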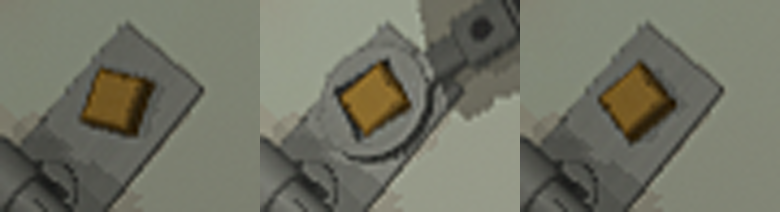

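```bash
python3 - <<'E'
import cv2,numpy as np
t=lambda f:cv2.resize(cv2.imread(f'pics/{f}.png')[340:376,118:154],(396,396),interpolation=cv2.INTER_NEAREST)
cv2.imwrite('pics/cmp2.png',np.hstack([t('s13'),t('s23')]))
E
```

```text
(no output)
```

View pics/cmp2.png

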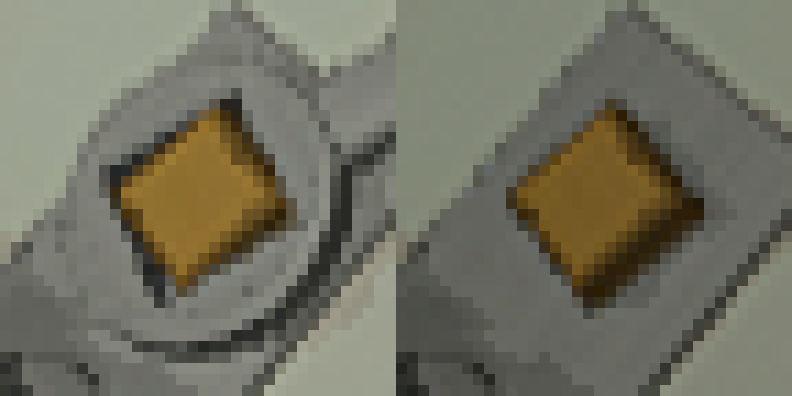

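Request:
arm_command --pt "0 5 0 0 4.5" --pt "0.8 11 0 0 4.5" --pt "1.7 17 0 0 4.5" --pt "2.6 23 0 0 4.5" --pt "3.5 29 0 0 4.5"

```text
time: 41.9
position: [0.4796, -0.0174, 0.1902]
tool_rot: [0.997, -0.075, -0.001, -0.0]
ft_force: [1.6, 0.0, -0.5]
grip_width: 0.0446
```

```bash
python3 -c "
from h import *
go(.487,-.35,.09,-.15)"
```

```text
shift cm [ 5.74 32.78  9.99] spin -0.0 rows 6.0 q6now 1.451 q6tgt 1.0976393087843055 t 41.9
```

Request:
arm_command --pt "1 6 0 0 4.5" --pt "2 12 1 0 4.5" --pt "3 18 3 0 4.5" --pt "4 24 5 0 4.5" --pt "5 29.5 7 0 4.5"

```text
time: 42.52
position: [0.4849, -0.3163, 0.1193]
tool_rot: [0.997, -0.075, -0.001, -0.001]
ft_force: [1.3, 0.1, -0.1]
grip_width: 0.0453
```

Request:
arm_command --pt "0.7 3 2.5 0 4.5" --pt "0.7 3 2.5 0 4.5" --pt "0.7 3 2.5 0 4.5"

```text
time: 42.9
position: [0.4875, -0.344, 0.0956]
tool_rot: [0.997, -0.075, -0.001, -0.001]
ft_force: [-0.3, 0.1, 0.3]
grip_width: 0.0449
```

```bash
python3 - <<'E'
from h import *
im,d=save('wrist','w30');m=robot.camera_model('wrist');E=np.load('pics/w30.npz')['E'];print(pose(),robot.get_obs()['time'])
b=np.array([.5753,-.3647,.025,1]);c=E@b;u=m['mtx'][0,0]*c[0]/-c[2]+m['mtx'][0,2];v=m['mtx'][1,1]*-c[1]/-c[2]+m['mtx'][1,2];print(u,v)
u,v=int(u),int(v);cv2.imwrite('pics/w30c.png',cv2.resize(im[max(v-30,0):v+30,u-30:u+30,::-1],None,fx=10,fy=10,interpolation=cv2.INTER_NEAREST))
h=cv2.cvtColor(im,cv2.COLOR_RGB2HSV);k=cv2.inRange(h,(8,120,60),(30,255,255));q=np.zeros_like(k);q[max(v-30,0):v+30,u-30:u+30]=k[max(v-30,0):v+30,u-30:u+30]
cs=max(cv2.findContours(q,cv2.RETR_EXTERNAL,cv2.CHAIN_APPROX_NONE)[0],key=cv2.contourArea)
print(cv2.minAreaRect(np.array([onz(m,*p[0],.022,E)[:2]*1000 for p in cs],np.float32)))
E
```

```text
(array([ 0.48798313, -0.34395031,  0.09634446]), array([[ 0.98887501, -0.14874473, -0.00110569],
       [-0.14874295, -0.98887468,  0.00155014],
       [-0.00132396, -0.00136843, -0.99999819]]), np.float64(-0.14929708922981344)) 42.95
264.73864568716243 96.02218780498507
((575.88134765625, -364.43560791015625), (22.934368133544922, 23.39398193359375), 78.7201156616211)
```

View pics/w30c.png

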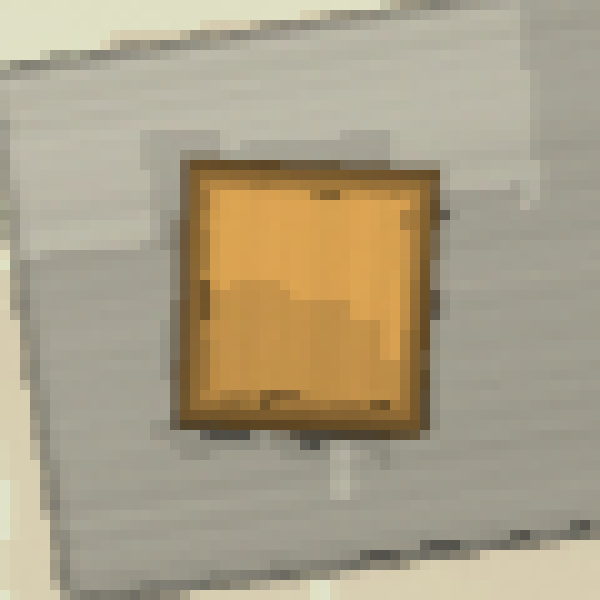

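```bash
python3 - <<'E'
from h import *
m=robot.camera_model('scene')
for f in ('s13','s14','s23'):
    im=np.load(f'pics/{f}.npz')['im'].astype(float);s=im[...,0]-im[...,2]
    def cross_col(u,v0,v1):  # going down, first rise through thr
        c=s[v0:v1,u];t=45
        for i in range(1,len(c)):
            if c[i-1]<t<=c[i]: return v0+i-1+(t-c[i-1])/(c[i]-c[i-1])
    def cross_up(u,v0,v1):
        c=s[v0:v1,u];t=45
        for i in range(len(c)-1,0,-1):
            if c[i]<t<=c[i-1]: return v0+i-1+(c[i-1]-t)/(c[i-1]-c[i])
    A=[(u,cross_col(u,344,366)) for u in range(131,137)]
    B=[(u,cross_up(u,350,374)) for u in range(130,134)]
    for n,L in (('UL',A),('LL',B)):
        W=np.array([onz(m,u,v,.025)[:2] for u,v in L if v]);d=W-W.mean(0);_,_,vt=np.linalg.svd(d);a=np.degrees(np.arctan2(vt[0,1],vt[0,0]))%90
        print(f,n,round(a,1),[None if v is None else round(v,1) for u,v in L],'res',np.abs(d@vt[1]).max().round(5))
E
```

```text
s13 UL 78.9 [np.float64(354.2), np.float64(353.3), np.float64(352.5), np.float64(351.6), np.float64(350.7), np.float64(349.8)] res 0.00011
s13 LL 79.6 [np.float64(360.4), np.float64(362.0), np.float64(363.3), np.float64(364.4)] res 0.00015
s14 UL 79.8 [np.float64(354.3), np.float64(353.3), np.float64(352.6), np.float64(351.6), np.float64(350.8), np.float64(349.7)] res 0.00015
s14 LL 79.5 [np.float64(360.4), np.float64(362.0), np.float64(363.2), np.float64(364.4)] res 0.00017
s23 UL 79.3 [np.float64(354.5), np.float64(353.5), np.float64(352.7), np.float64(351.8), np.float64(351.0), np.float64(350.0)] res 0.00012
s23 LL 78.7 [np.float64(360.1), np.float64(361.6), np.float64(363.0), np.float64(364.2)] res 0.00014
```

```bash
python3 -c "
from h import *
a=np.load('pics/scene0.npz')['d'];b=np.load('pics/s23.npz')['d']
k=((abs(a-b)>.012)&(a>0)&(b>0)).astype(np.uint8);n,l,s,c=cv2.connectedComponentsWithStats(k);print([x.tolist() for x in s[1:] if x[4]>25])
print(robot.hand_in(),robot.get_obs()['time'])"
```

```text
[[0, 0, 18, 8, 64], [0, 0, 115, 93, 4853], [242, 0, 86, 89, 4019]]
the job is handed in; nothing more can be done
the job is handed in; nothing more can be done
```

The bolt is tightened, the wrench tripped, and it is back in its cradle. I handed the job in at about 43 s, with the gripper open and touching nothing.

- **Seating and turning:** I seated the ring fully on the near bolt (ring top measured at 22 mm) and released it. I then took the black grip and turned clockwise until the force levelled off at about 5.3 N. I stopped with the joint bent about 0.13 rad, as estimated from both the arm pose and the scene camera. The bolt turned about 0.6 rad, and its head shows the same angle (79° ± 1°) in the tripped picture and at the end.
- **Cradle:** The wrench lies level and straight. Its ring and shank are within about 1–2 mm of where they started.
- **Bystanders:** Comparing scene depth before and after, only the arm itself had changed.

Some things did not go to plan:
- **Fingertip offset:** The fingertips really end about 33 mm above the reported TCP. My first two grasps closed on nothing until I corrected for this.
- **Snag on lifting:** The ring caught on the bolt head (about 13 N), which tipped the wrench about 23° in the jaws. I set it down briefly on clear worktop to level it and gripped it again before returning it.
- **Wrench and bolt turn disagree:** Up to the bolt going tight, the wrench turned about 10° more than the bolt. The clearance in the ring accounts for roughly 8°, and the remaining 2–3° is within my measurement error.

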